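# Unload two thin plates from the router bed

## Task

Unload the two finished thin steel plates from the router. They lie too flat on the bed's white board to be picked up there, so slide each one, round the clamps, out over the board's front edge (the edge away from the gantry) until it sticks out far enough to be pinched, and lift it off there. Lay the long plate flat in the long tray and the short plate flat in the short tray; do not drop a plate, and leave the wooden offcut on the board and the other loose things lying about where they are.

Things in the scene. Friction and masses are not known exactly. Their poses are not given: they have to be found in the camera images.
- board: Router bed with a flat white-faced board, 300 mm (its x) by 250 mm (its y), fixed. Origin: centre of the TOP face, 105 mm above the table. Front edge: the straight edge at y = +125 mm, a slab 33 mm thick; what lies below and in front of it is at most 72 mm above the table. The gantry (500 mm high with its spindle) stands 80 mm or more behind the rear edge.
- liner: The long plate: flat steel, 150 mm (its y) by 36 mm (its x), 2 mm thick, about 85 g, loose, with dark hole marks. Lies on the board, its y within 0.3 rad of the board's; either plate may be the one farther back, behind the front clamp. Origin: centre of its underside. Friction on the board about 0.3: fingertips pressed on it with 5 to 20 N drag it along; two tips set apart along it also steer its turn.
- beltplate: The short plate: a flat steel rectangle 100 mm (its y) by 52 mm (its x), 2 mm thick, about 80 g, loose, with two dark slots across it. Lies on the board like the long plate. Origin: centre of its underside. Same friction.
- clamp_front: Strap clamp bolted to the bed, fixed. A dark bar 80 mm long (its x) by 26 mm wide (its y), closed down to the board and 22 mm high, with a 22 mm wide nut and stud near its middle reaching 40 mm above the board. Origin: middle of its footprint, on the board's top. Stands near the board's front edge, at its -x side.
- clamp_side: Strap clamp bolted to the bed, fixed. A dark bar 80 mm long (its x) by 26 mm wide (its y), closed down to the board and 22 mm high, with a 22 mm wide nut and stud near its middle reaching 40 mm above the board. Origin: middle of its footprint, on the board's top. Stands near the board's +x side, its bar along the board's y.
- clamp_rear: Strap clamp bolted to the bed, fixed. A dark bar 80 mm long (its x) by 26 mm wide (its y), closed down to the board and 22 mm high, with a 22 mm wide nut and stud near its middle reaching 40 mm above the board. Origin: middle of its footprint, on the board's top. Stands near the board's rear edge.
- offcut: Loose block of pale wood, 34 mm (its x) by 28 mm (its y), 18 mm high, on the board near its front corner at the +x side. Origin: centre of its underside. To be left alone.
- long_tray: Open grey tray, fixed to the table: outside 110 mm (its x) by 200 mm (its y), 25 mm high, walls and floor 4 mm thick. Origin: centre of its underside, on the table.
- short_tray: Open grey tray, fixed to the table: outside 120 mm (its x) by 145 mm (its y), 25 mm high, walls and floor 4 mm thick. Origin: centre of its underside, on the table. The two trays stand side by side in either order.
- wrench: Loose open-ended wrench, 130 mm long, on the table beyond the trays. To be left alone.
- jar: Loose clear jar with a steel lid, 60 mm across, 75 mm high, on the table beyond the trays. Origin: centre of its underside. To be left alone.
- caliper: Loose steel caliper, 235 mm long, lying between the robot and the trays. To be left alone.
- brush: Loose bench brush, 200 mm long, on the table left of the trays. To be left alone.
- mug: Loose white mug, 80 mm across, 95 mm high, left of the trays. Origin: centre of its underside. To be left alone.

How it is judged:
By the outcome, as a careful person would: the job done as asked, in the order asked, and still so for the second after the job is handed in, with the robot touching nothing.
It also fails if it takes over 67 s, if anything falls off the work surface, if the arm or the gripper's body presses on something with over 40 N, if the wrist force passes 120 N, or if a joint passes its speed limit or range.

## Robot

A 7-joint arm with a two-finger parallel gripper is mounted at the origin on the work surface. World frame = base frame: x ahead of the robot, y to its left, z up, the work surface at z = 0. Lengths are in m, angles in rad, forces in N, time in s.
With the tool pointing down it reaches from about 0.4 to 0.925 m from the base axis. Payload 5.6 kg.
Tool frame: the origin (TCP) lies midway between the tips of the shut fingers; the grasp point (between the pads) lies 19 mm behind it; x points along the fingers, y is the direction in which the jaws open and shut, and the axes are right-handed (so a half turn about x gives the same grasp; the last joint's range is limited). The gripper opens to 85 mm and grips with 20 to 120 N. Pads are 22 mm wide; open, the fingers measure 114 mm over their backs; the gripper's body (76 mm by 85 mm) begins 54 mm behind the grasp point. The pads swing forward as they close: fully open they stand 13 mm farther back than shut.
Start: joints at [-1.196, 0.468, -0.012, 1.603, 0.006, 1.071, -0.056], TCP at [0.264, 0.594, 0.231] pointing down, gripper open.
Joint ranges: [-2.53, 2.53], [-0.31, 2.02], [-1.57, 1.55], [0.28, 2.44], [-1.29, 4.43], [0.15, 1.84], [-2.92, 2.92]. Speed limits (rad/s): [2.57, 2.57, 3.14, 3.14, 3.14, 3.14, 3.14].

## Interface

Orientations are given as a unit quaternion [x, y, z, w].
In Python, from station import state, grab_frame, calibration, finish_job, search_frame gives the robot as it stands. The module is installed in compiled form; this text tells all that it offers.
- The arm moves only by the tool drive_tool, never from a script. Its argument "series" is one flat list of numbers, 7 for each row, row after row: the closure, from 0 (fully open) to 1 (shut), then the shift along the tool's x, y, z in cm, then the turn, a rotation vector about the tool's x, y, z in degrees. A call has 1 to 12 rows; each row is the pose to reach, as a shift and turn from the pose commanded when the call began, along the tool's axes at that moment; what a row does not reach only later rows make up. A row lasts 1/10 s, in which the tool goes at most 50 mm and 8.59 degrees, less where a joint would pass 70% of its speed; a pose out of reach is approached as far as the arm can. A call with a gripper value outside its range is refused whole. The fingers move at their own pace and stop on an object; "squeeze" is the grip in N (left out, the last holds). Time passes only in rows, so rows that repeat a pose let the fingers close. It gives the time, the measured TCP pose, the force and the opening at its end, in the units of the state.
- state(): the state, without advancing time (a new reading comes with each control period).
- grab_frame(name): name is "scene" or "top" or "wrist"; returns the picture (420x560x3 uint8, blue, green, red); there is no depth.
- calibration(name): a dict with "K" (3x3 intrinsics, pixels), "distortion" ([k1, k2, p1, p2, k3] as OpenCV has them; the pictures are not rectified), "R" (3x3) and "t" (3): a world point X has camera coordinates R X + t. Camera axes: x right, y down, z forward; pixel columns grow to the right and rows downward; lengths in m; the calibration is good to about 2 mm. A picture is of the moment at which its call begins: read the wrist's pose just before it. calibration takes no time and is no camera call; for the wrist camera it gives the pose at the moment of the call.
- finish_job(): hands the job in, once; it reports no verdict.
Trained networks look in the newest picture that a camera, given by its name, has taken for a name from the list of things; names that differ only in an ending like _2 or _b are one class to them, and where a whole thing is asked for, a point or a joint stands for the part that bears it (a point fixed in the world has none). Each returns a list of dicts, best first, with "p" (0 to 1); they miss things now and then, are a little off and sometimes report something else, mostly with a low value. They report only what shows in the picture. A call takes as long as a camera call.
- search_frame(camera, query): "extent" ([left, top, width, height] in pixels, round what is visible of it).
The state is a dict: "time": time; "joint_pos": joint angles; "dq": joint speeds; "joint_torque": joint torques, N m; "eef_pos": TCP position; "orientation": TCP orientation; "contact_force": force on the tool from outside, world axes, zero at the start; "wrist_torque": the same for the moment, N m; "width": opening from 0.0 (shut) to 1.0 (fully open).
Only numpy, scipy, OpenCV 4.12 (cv2) and the standard library are available. Lean on these libraries where they do the work, as an engineer would, in place of code of your own. Each camera call takes 0.05 s, during which the arm holds its last target. There are 200 camera calls.

## Working session

There is one attempt and no reset: what is moved stays moved. The work goes in short steps, Python scripts to look and compute and a tool call to move; the robot and the scene stay as the last step left them, time stands still between calls to the robot, and variables do not carry over. Pictures are saved under pics/ and viewed, and the job is handed in when it is done.

Besides the shell and the picture viewer there is one more tool, called after "Emit:" by a JSON object that holds its "api" and its "payload", one argument or row to a line. drive_tool: Moves the arm, as the interface text tells. Its arguments: {"type":"object","properties":{"series":{"type":"array"},"squeeze":{"type":"number"}},"required":["series"]}

```bash
mkdir -p pics; ls; python3 - <<'E'
from station import *
import cv2
print(state())
for n in ("scene","top","wrist"):
    im=grab_frame(n); cv2.imwrite(f"pics/a_{n}.png",im)
    c=calibration(n); print(n,c)
E
```

```text
pics
{'time': 0.0, 'joint_pos': array([-1.19601293,  0.46838497, -0.01161363,  1.60366412,  0.00600277,
        1.07141527, -0.05626442]), 'dq': array([-1.08659162e-03,  1.90367271e-03, -1.00212959e-03,  1.69394314e-03,
       -9.55876525e-06,  6.62026237e-04, -1.25340515e-03]), 'joint_torque': array([-7.38298127e-05, -5.32380402e+01,  2.14598532e-02, -2.51305568e+01,
        1.14157051e-02,  7.68435770e-03,  1.43706380e-07]), 'eef_pos': array([0.26354931, 0.59353318, 0.23031653]), 'orientation': array([ 0.14599965,  0.69182489, -0.14728582,  0.69164247]), 'contact_force': array([-0.13353096, -0.38126778,  0.39529519]), 'wrist_torque': array([-0.03808421, -0.03469501,  0.00692548]), 'width': 1.0033893620527214}
scene {'K': array([[459.07852719,   0.        , 281.39009324],
       [  0.        , 459.07852719, 205.69375983],
       [  0.        ,   0.        ,   1.        ]]), 'distortion': array([-0.07748246,  0.        ,  0.        ,  0.        ,  0.        ]), 'R': array([[-0.16234363,  0.98652327, -0.02040567],
       [ 0.62875184,  0.08748605, -0.77266895],
       [-0.76047069, -0
[... 328 characters left out ...]
 ]), 'R': array([[-0.07036629, -0.99751857,  0.00229993],
       [-0.97469866,  0.0682658 , -0.21284336],
       [ 0.2121582 , -0.01721874, -0.97708363]]), 't': array([0.16673082, 0.55487275, 1.34987712])}
wrist {'K': array([[292.98714694,   0.        , 277.01639651],
       [  0.        , 292.98714694, 207.79062182],
       [  0.        ,   0.        ,   1.        ]]), 'distortion': array([-0.02851382,  0.        ,  0.        ,  0.        ,  0.        ]), 'R': array([[ 4.05971091e-01,  9.13885450e-01, -9.26601572e-04],
       [ 8.68005197e-01, -3.85272300e-01,  3.13260647e-01],
       [ 2.85927353e-01, -1.27979062e-01, -9.49666735e-01]]), 't': array([-0.64938232, -0.04026826,  0.38073165])}
```

View pics/a_scene.png

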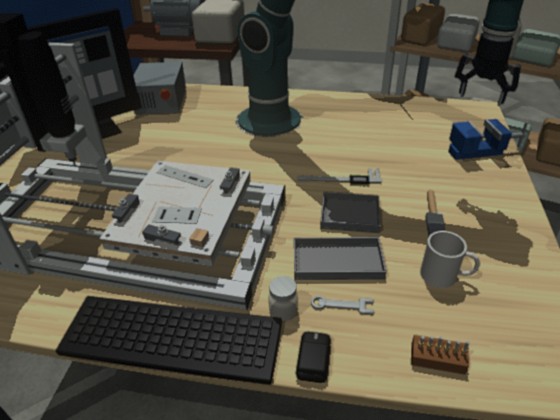

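View pics/a_top.png

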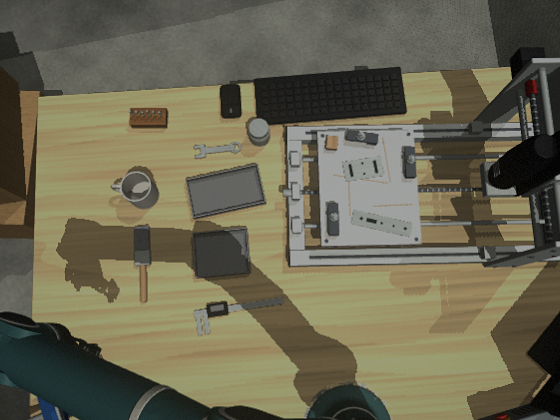

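View pics/a_wrist.png

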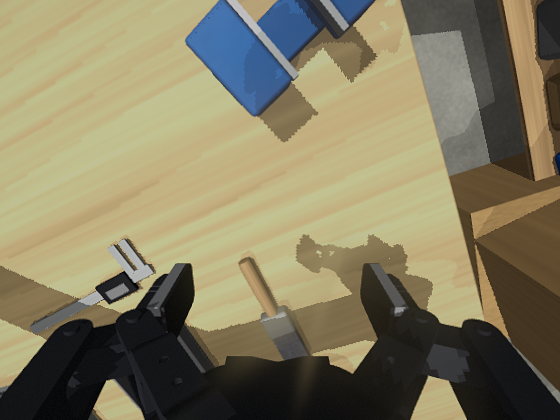

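```bash
cat > h.py <<'E'
import numpy as np, cv2
from scipy.spatial.transform import Rotation as Rn
from station import *
def pix2w(c,uv,z):
    uv=np.array(uv,float).reshape(-1,1,2)
    n=cv2.undistortPoints(uv,c["K"],np.array(c["distortion"])).reshape(-1,2)
    d=np.c_[n,np.ones(len(n))]@c["R"]
    o=-c["R"].T@c["t"]
    z=np.broadcast_to(z,len(n))
    return o+d*((z-o[2])/d[:,2])[:,None]
def w2pix(c,X):
    X=np.array(X,float).reshape(-1,3)
    return cv2.projectPoints(X,cv2.Rodrigues(c["R"])[0],c["t"],c["K"],np.array(c["distortion"]))[0].reshape(-1,2)
def crop(im,x,y,w,h,s,fn):
    cv2.imwrite(fn,cv2.resize(im[y:y+h,x:x+w],None,fx=s,fy=s,interpolation=cv2.INTER_CUBIC))
E
python3 - <<'E'
from h import *
im=cv2.imread("pics/a_top.png")
crop(im,300,115,135,135,4.4,"pics/b1.png")
crop(im,180,120,110,130,4.5,"pics/b2.png")
for q in ["board","liner","beltplate","clamp_front","clamp_side","clamp_rear","offcut","long_tray","short_tray"]:
    r=search_frame("top",q)
    c=calibration("top")
    for d in r[:2]:
        l,t,w,h=d["extent"]; print(q,round(d["p"],2),np.round(d["extent"],1),np.round(pix2w(c,[l+w/2,t+h/2],0.105 if 'tray' not in q else 0.02),3))
E
```

```text
board 0.69 [313.8 129.3 107.7 120.6] [[ 0.586 -0.092  0.105]]
liner 0.62 [350.8 211.2  60.1  24.8] [[ 0.496 -0.116  0.105]]
beltplate 0.38 [329.7 205.1  11.3  30.3] [[ 0.512 -0.003  0.105]]
beltplate 0.37 [350.6 211.2  61.4  25.5] [[ 0.495 -0.117  0.105]]
clamp_front 0.61 [328.5 204.   14.   27.1] [[ 0.519 -0.004  0.105]]
clamp_side 0.6 [346.3 132.6  31.4  11.9] [[ 0.722 -0.092  0.105]]
clamp_rear 0.66 [402.4 148.3  12.   29.9] [[ 0.648 -0.204  0.105]]
clamp_rear 0.51 [351.4 212.1  59.8  27.7] [[ 0.49  -0.116  0.105]]
offcut 0.58 [343.5 159.2  39.3  21.9] [[ 0.638 -0.086  0.105]]
offcut 0.46 [326.2 134.3   9.5  17.2] [[ 0.716 -0.01   0.105]]
long_tray 0.98 [185.  164.6  79.   54.4] [[0.627 0.278 0.02 ]]
long_tray 0.21 [350.3 214.   61.8  21.9] [[ 0.507 -0.134  0.02 ]]
```

View pics/b1.png

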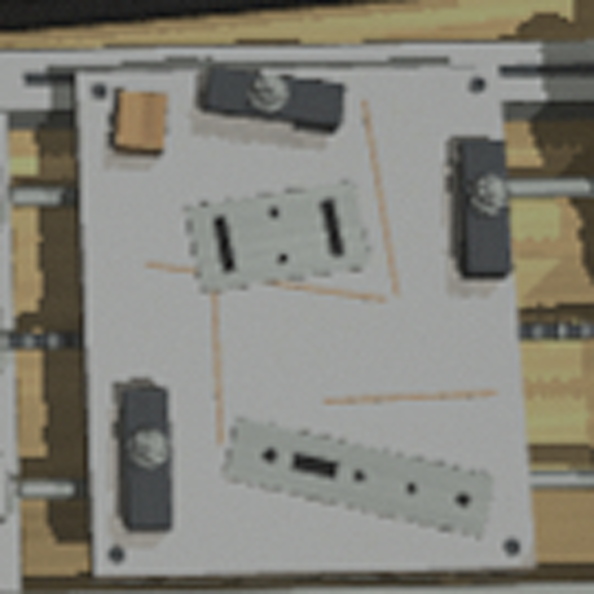

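View pics/b2.png

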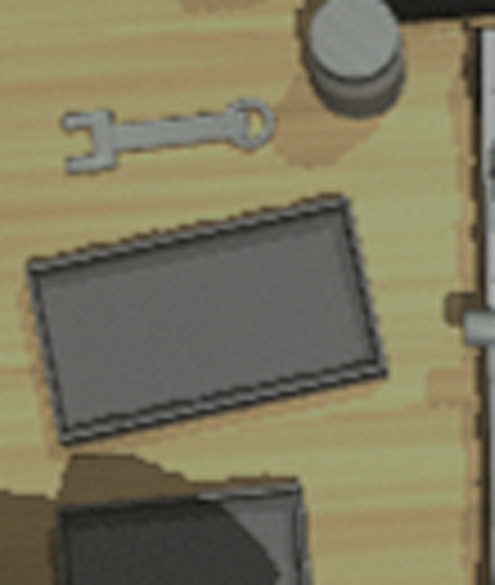

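```bash
python3 - <<'E'
from h import *
im=cv2.imread("pics/a_top.png")
crop(im,175,200,100,90,6,"pics/b3.png")
c=calibration("top")
def z(p,ox,oy,s): return [((x+.5)/s-.5+ox,(y+.5)/s-.5+oy) for x,y in p]
def rep(n,p,ox,oy,s,h):
    W=pix2w(c,z(p,ox,oy,s),h)
    e=[np.linalg.norm(W[i]-W[(i+1)%4]) for i in range(4)]
    # edge dir
    print(n,"ctr",np.round(W.mean(0),4),"sides",np.round(e,3), "dirs deg",[round(float(np.degrees(np.arctan2(*(W[(i+1)%4]-W[i])[1::-1]))),1) for i in range(4)])
rep("short",[(185,207),(353,181),(370,262),(203,293)],300,115,4.4,.107)
rep("long",[(236,416),(494,473),(483,538),(222,478)],300,115,4.4,.107)
rep("board",[(77,72),(500,72),(535,570),(97,577)],300,115,4.4,.105)
rep("ltray",[(30,265),(347,197),(385,372),(65,443)],180,120,4.5,.025)
rep("cf top",[(117,385),(165,382),(171,528),(122,532)],300,115,4.4,.127)
rep("cs top",[(205,68),(343,85),(337,130),(200,108)],300,115,4.4,.127)
rep("cr top",[(457,140),(503,137),(508,275),(462,277)],300,115,4.4,.127)
rep("offcut top",[(117,92),(165,92),(163,152),(117,148)],300,115,4.4,.123)
E
```

```text
short ctr [ 0.6423 -0.0851  0.107 ] sides [0.1   0.05  0.099 0.053] dirs deg [-84.9, -174.8, 96.8, 6.0]
long ctr [ 0.4975 -0.1164  0.107 ] sides [0.15  0.038 0.151 0.037] dirs deg [-106.8, 163.7, 72.8, -18.0]
board ctr [ 0.5932 -0.0945  0.105 ] sides [0.25  0.297 0.248 0.301] dirs deg [-94.0, 176.8, 86.9, -2.7]
ltray ctr [0.6293 0.2747 0.025 ] sides [0.195 0.111 0.194 0.112] dirs deg [-81.4, -171.7, 98.8, 8.8]
cf top ctr [0.5137 0.0067 0.127 ] sides [0.027 0.083 0.027 0.084] dirs deg [-90.3, 177.0, 90.7, -3.1]
cs top ctr [ 0.7197 -0.0862  0.127 ] sides [0.081 0.028 0.08  0.025] dirs deg [-101.4, 166.6, 76.4, -12.2]
cr top ctr [ 0.6456 -0.2008  0.127 ] sides [0.027 0.083 0.026 0.082] dirs deg [-90.1, 174.9, 88.6, -4.8]
offcut top ctr [ 0.7122 -0.0098  0.123 ] sides [0.028 0.037 0.027 0.034] dirs deg [-94.0, 172.9, 80.8, -5.0]
```

View pics/b3.png

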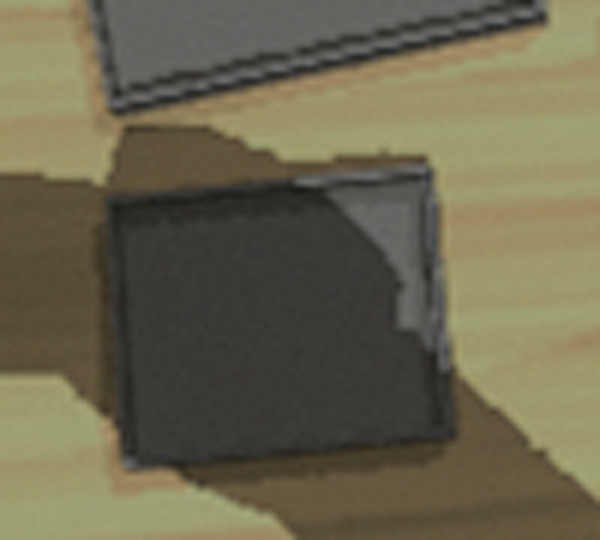

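```bash
cat >> h.py <<'E'
def yawR(a): # tool x down, tool y at world angle a (deg)
    a=np.radians(a); y=np.array([np.cos(a),np.sin(a),0]); x=np.array([0,0,-1.]); return np.array([x,y,np.cross(x,y)]).T
def rel(p,R,s=None):
    s=s or state(); R0=Rn.from_quat(s["orientation"]).as_matrix()
    d=R0.T@(np.array(p)-s["eef_pos"])*100; r=np.degrees(Rn.from_matrix(R0.T@R).as_rotvec())
    print("shift cm",np.round(d,2),"rot deg",np.round(r,2),"| dist rows %.1f rot rows %.1f"%(np.linalg.norm(d)/5,np.linalg.norm(r)/8.59))
def st():
    s=state(); R0=Rn.from_quat(s["orientation"]).as_matrix()
    print("t %.2f"%s["time"],"pos",np.round(s["eef_pos"],4),"x",np.round(R0[:,0],3),"y",np.round(R0[:,1],3),"z",np.round(R0[:,2],3),"yaw_y %.1f"%np.degrees(np.arctan2(R0[1,1],R0[0,1])),"F",np.round(s["contact_force"],1),"w",round(s["width"],3),"q",np.round(s["joint_pos"],2))
E
python3 - <<'E'
from h import *
c=calibration("top")
p=[(110,200),(432,165),(455,437),(127,468)]
W=pix2w(c,[((x+.5)/6-.5+175,(y+.5)/6-.5+200) for x,y in p],.025)
print(W.mean(0),[np.linalg.norm(W[i]-W[(i+1)%4]) for i in range(4)],[np.degrees(np.arctan2(*(W[(i+1)%4]-W[i])[1::-1])) for i in range(4)])
st()
for a in (0,180,6,186): rel([0.640,-0.105,0.20],yawR(a))
E
```

```text
[0.46283339 0.29383182 0.025     ] [np.float64(0.14256917860141083), np.float64(0.12040032017088811), np.float64(0.14252670006415502), np.float64(0.11812776126660068)] [np.float64(-87.69840558205958), np.float64(-178.48999859810388), np.float64(91.38823419704046), np.float64(1.5241613757201853)]
t 0.60 pos [0.2638 0.5941 0.2313] x [ 0.  0. -1.] y [0.406 0.914 0.   ] z [ 0.914 -0.406  0.   ] yaw_y 66.1 F [-0.  -0.3 -1. ] w 1.0 q [-1.2   0.47 -0.01  1.6   0.01  1.07 -0.06]
shift cm [  3.13 -48.63  62.75] rot deg [66.06  0.   -0.  ] | dist rows 15.9 rot rows 7.7
shift cm [  3.13 -48.63  62.75] rot deg [-113.94    0.      0.  ] | dist rows 15.9 rot rows 13.3
shift cm [  3.13 -48.63  62.75] rot deg [60.06  0.   -0.  ] | dist rows 15.9 rot rows 7.0
shift cm [  3.13 -48.63  62.75] rot deg [-119.94    0.      0.  ] | dist rows 15.9 rot rows 14.0
```

Emit:
{"api": "drive_tool", "payload": {
  "series": [0.65, 6, -48.6, 62.7, 60, 0, 0, 0.65, 6, -48.6, 62.7, 60, 0, 0, 0.65, 6, -48.6, 62.7, 60, 0, 0, 0.65, 6, -48.6, 62.7, 60, 0, 0, 0.65, 6, -48.6, 62.7, 60, 0, 0, 0.65, 6, -48.6, 62.7, 60, 0, 0, 0.65, 6, -48.6, 62.7, 60, 0, 0, 0.65, 6, -48.6, 62.7, 60, 0, 0, 0.65, 6, -48.6, 62.7, 60, 0, 0, 0.65, 6, -48.6, 62.7, 60, 0, 0, 0.65, 6, -48.6, 62.7, 60, 0, 0, 0.65, 6, -48.6, 62.7, 60, 0, 0]
}}

```text
time: 1.8
eef_pos: [0.548, 0.0655, 0.1863]
orientation: [0.473, 0.526, -0.472, 0.526]
contact_force: [1.0, 1.3, 0.4]
width: 0.349
```

```bash
python3 - <<'E'
from h import *
st()
rel([0.644,-0.105,0.15],yawR(5.5))
E
```

```text
t 1.80 pos [0.548  0.0655 0.1863] x [ 0.001  0.001 -1.   ] y [0.994 0.106 0.001] z [ 0.106 -0.994 -0.   ] yaw_y 6.1 F [1.  1.3 0.4] w 0.349 q [-0.5   0.37  0.4   1.91 -0.18  0.9   0.09]
shift cm [ 3.63  7.73 17.97] rot deg [ 0.58 -0.02 -0.05] | dist rows 4.0 rot rows 0.1
```

Emit:
{"api": "drive_tool", "payload": {
  "series": [0.65, 3.6, 7.7, 18.0, 0, 0, 0, 0.65, 3.6, 7.7, 18.0, 0, 0, 0, 0.65, 3.6, 7.7, 18.0, 0, 0, 0, 0.65, 3.6, 7.7, 18.0, 0, 0, 0, 0.65, 3.6, 7.7, 18.0, 0, 0, 0, 0.65, 3.6, 7.7, 18.0, 0, 0, 0]
}}

```text
time: 2.4
eef_pos: [0.6426, -0.1054, 0.1493]
orientation: [0.473, 0.525, -0.474, 0.525]
contact_force: [-0.0, 1.1, 0.2]
width: 0.35
```

```bash
python3 - <<'E'
from h import *
st()
cv2.imwrite("pics/c_wrist.png",grab_frame("wrist"))
cv2.imwrite("pics/c_top.png",grab_frame("top"))
E
```

```text
t 2.40 pos [ 0.6426 -0.1054  0.1493] x [-0.001 -0.    -1.   ] y [ 0.995  0.103 -0.001] z [ 0.103 -0.995  0.   ] yaw_y 5.9 F [-0.   1.1  0.2] w 0.35 q [-0.18  0.58  0.41  1.69 -0.27  0.94  0.44]
```

View pics/c_wrist.png

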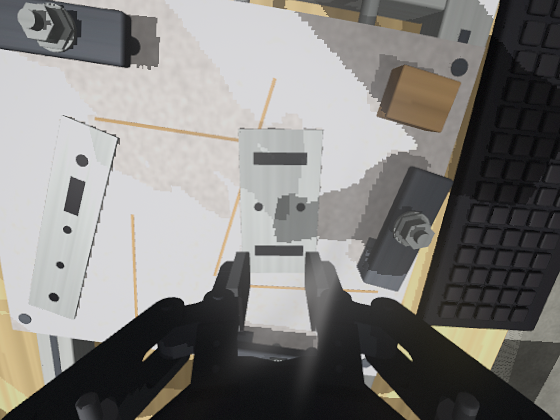

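View pics/c_top.png

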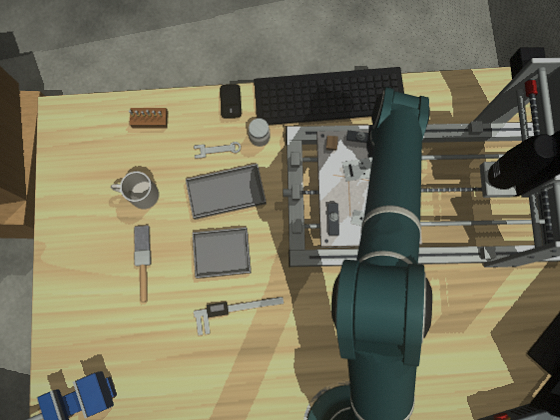

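```bash
cat >> h.py <<'E'
def rect(n,c,p,h):
    W=pix2w(c,p,h)
    print(n,"ctr",np.round(W.mean(0),4),"sides",np.round([np.linalg.norm(W[i]-W[(i+1)%4]) for i in range(4)],4),"dirs",[round(float(np.degrees(np.arctan2(*(W[(i+1)%4]-W[i])[1::-1]))),1) for i in range(4)])
E
python3 - <<'E'
from h import *
c=calibration("wrist")
im=cv2.imread("pics/c_wrist.png")
crop(im,220,110,140,180,3.3,"pics/c2.png")
rect("short",c,[(239,129),(323,129),(332,272),(238,272)],.107)
rect("long",c,[(63,115),(119,139),(76,319),(29,303)],.107)
rect("cf",c,[(-20,0),(130,12),(128,67),(-20,50)],.127)
rect("offcut",c,[(397,65),(461,81),(443,132),(381,110)],.123)
print(pix2w(c,[(239,129),(323,129),(332,272),(238,272),(63,115),(119,139),(76,319),(29,303)],.107))
E
```

```text
short ctr [ 0.6442 -0.0813  0.107 ] sides [0.0517 0.1005 0.0679 0.1   ] dirs [6.1, -77.4, -173.9, 93.4]
long ctr [ 0.498 -0.114  0.107] sides [0.036  0.1485 0.037  0.1496] dirs [-18.1, -106.8, 163.6, 72.9]
cf ctr [0.5159 0.0052 0.127 ] sides [0.0768 0.0257 0.0789 0.0238] dirs [0.5, -94.2, 178.9, 80.5]
offcut ctr [ 0.7113 -0.0059  0.123 ] sides [0.0368 0.0276 0.0386 0.0238] dirs [-5.6, -95.3, 168.6, 80.9]
[[ 0.61147561 -0.03462986  0.107     ]
 [ 0.66290452 -0.02909399  0.107     ]
 [ 0.68489403 -0.12717825  0.107     ]
 [ 0.61740918 -0.13442442  0.107     ]
 [ 0.50263666 -0.03716434  0.107     ]
 [ 0.53689212 -0.04837598  0.107     ]
 [ 0.49399471 -0.19050362  0.107     ]
 [ 0.45853707 -0.18007088  0.107     ]]
```

View pics/c2.png

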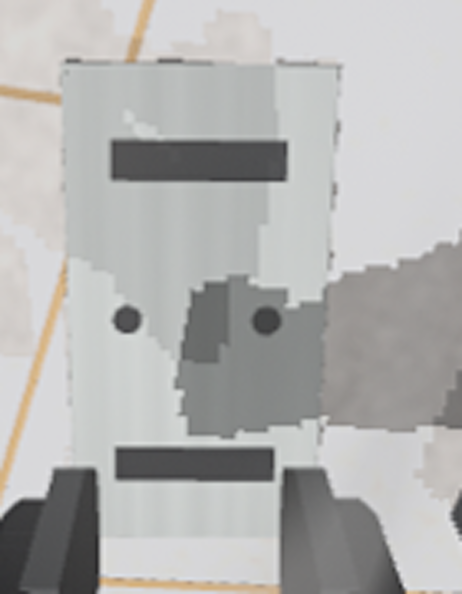

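Emit:
{"api": "drive_tool", "payload": {
  "series": [0.65, 3.0, 0, 0, 0, 0, 0, 0.65, 4.1, 0, 0, 0, 0, 0, 0.65, 4.1, 0, 0, 0, 0, 0, 0.65, 4.3, 0, 0, 0, 0, 0, 0.65, 4.4, 0, 0, 0, 0, 0]
}}

```text
time: 3.0
eef_pos: [0.643, -0.103, 0.1067]
orientation: [0.473, 0.526, -0.472, 0.526]
contact_force: [-1.4, 0.7, 7.6]
width: 0.349
```

```bash
python3 - <<'E'
from h import *
st()
E
```

```text
t 3.00 pos [ 0.643  -0.103   0.1067] x [ 0.001  0.    -1.   ] y [0.994 0.106 0.001] z [ 0.106 -0.994 -0.   ] yaw_y 6.1 F [-1.4  0.7  7.6] w 0.349 q [-0.17  0.63  0.39  1.71 -0.3   0.86  0.46]
```

Emit:
{"api": "drive_tool", "payload": {
  "series": [0.65, 0.1, 0, 0, 0, 0, 0, 0.65, 0.1, 0, -0.5, 0, 0, 0, 0.65, 0.1, 0.1, -1.5, 0, 0, 0, 0.65, 0.1, 0.1, -2.5, 0, 0, 0, 0.65, 0.1, 0.2, -3.7, 0, 0, 0, 0.65, 0.1, 0.2, -4.9, 0, 0, 0]
}}

```text
time: 3.6
eef_pos: [0.6408, -0.055, 0.1067]
orientation: [0.473, 0.525, -0.472, 0.527]
contact_force: [0.7, -1.7, 6.2]
width: 0.348
```

```bash
python3 - <<'E'
from h import *
st()
cv2.imwrite("pics/d_wrist.png",grab_frame("wrist"))
E
```

```text
t 3.60 pos [ 0.6408 -0.055   0.1067] x [ 0.003 -0.001 -1.   ] y [0.994 0.105 0.003] z [ 0.105 -0.994  0.001] yaw_y 6.0 F [ 0.7 -1.7  6.2] w 0.348 q [-0.25  0.62  0.39  1.73 -0.3   0.85  0.38]
```

View pics/d_wrist.png

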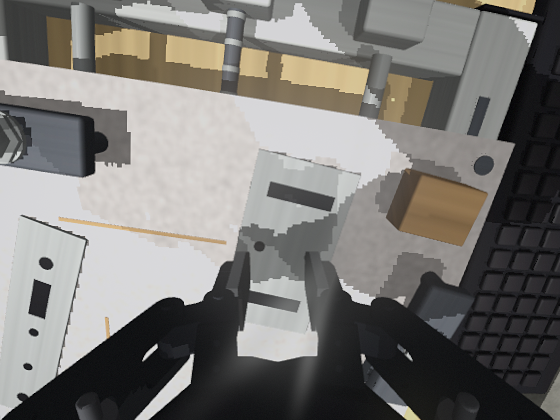

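```bash
python3 - <<'E'
from h import *
c=calibration("wrist")
im=cv2.imread("pics/d_wrist.png")
crop(im,210,130,170,170,3.4,"pics/d2.png")
W=pix2w(c,[(260,149),(361,174),(306,186)],.107); print(W, np.degrees(np.arctan2(*(W[1]-W[0])[1::-1])))
print(state()["wrist_torque"])
E
```

```text
[[ 0.62545726  0.0102583   0.107     ]
 [ 0.67633813  0.00349088  0.107     ]
 [ 0.6500274  -0.0055246   0.107     ]] -7.576176427481699
[-0.2360283   0.29418953 -0.03192049]
```

View pics/d2.png

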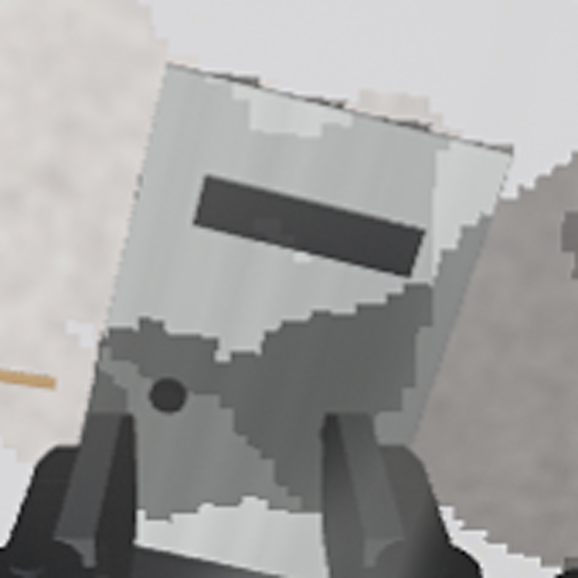

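Emit:
{"api": "drive_tool", "payload": {
  "series": [0.65, 0.15, 0, 0, 0, 0, -1, 0.65, 0.2, 0, 0, 0, 0, -1, 0.65, 0.2, 0, 0, 0, 0, -1]
}}

```text
time: 3.95
eef_pos: [0.642, -0.0527, 0.1068]
orientation: [0.47, 0.529, -0.475, 0.523]
contact_force: [-2.8, 3.2, 17.4]
width: 0.35
```

```bash
python3 - <<'E'
from h import *
st()
print(state()["wrist_torque"])
E
```

```text
t 3.95 pos [ 0.642  -0.0527  0.1068] x [-0.012  0.001 -1.   ] y [ 0.994  0.107 -0.012] z [ 0.107 -0.994 -0.002] yaw_y 6.2 F [-2.8  3.2 17.4] w 0.35 q [-0.25  0.62  0.39  1.72 -0.29  0.87  0.38]
[0.72199982 0.43164329 0.11649838]
```

Emit:
{"api": "drive_tool", "payload": {
  "series": [0.65, 0, 0, -0.5, -1, 0, 0, 0.65, 0, 0, -1.2, -3, 0, 0, 0.65, 0, 0.1, -2.0, -5, 0, 0, 0.65, 0, 0.1, -3.0, -7, 0, 0, 0.65, 0, 0.1, -3.5, -8, 0, 0]
}}

```text
time: 4.45
eef_pos: [0.6403, -0.0203, 0.1067]
orientation: [0.432, 0.56, -0.438, 0.556]
contact_force: [0.1, -2.8, 12.3]
width: 0.347
```

```bash
python3 - <<'E'
from h import *
st()
c=calibration("wrist")
im=grab_frame("wrist");cv2.imwrite("pics/e_wrist.png",im)
E
```

```text
t 4.45 pos [ 0.6403 -0.0203  0.1067] x [-0.009 -0.003 -1.   ] y [ 0.97   0.244 -0.009] z [ 0.244 -0.97   0.001] yaw_y 14.1 F [ 0.1 -2.8 12.3] w 0.347 q [-0.28  0.61  0.35  1.73 -0.26  0.86  0.44]
```

View pics/e_wrist.png

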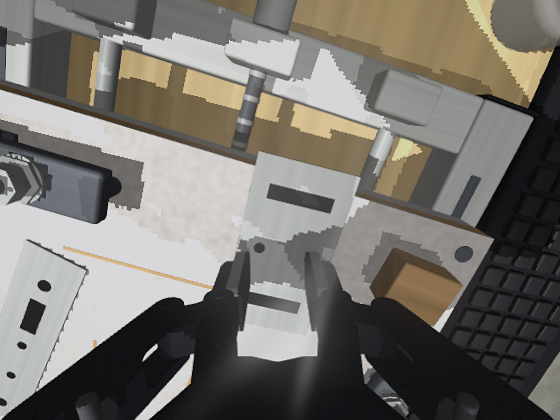

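Emit:
{"api": "drive_tool", "payload": {
  "series": [0.65, 0, 0.1, -0.5, 0, 0, 0, 0.65, 0, 0.2, -1.2, 0, 0, 0, 0.65, 0, 0.3, -2.0, 0, 0, 0, 0.65, 0, 0.4, -2.6, 0, 0, 0, 0.65, 0, 0.4, -2.6, 0, 0, 0]
}}

```text
time: 5.0
eef_pos: [0.6377, 0.0068, 0.1067]
orientation: [0.432, 0.56, -0.437, 0.555]
contact_force: [0.2, -1.2, 14.4]
width: 0.35
```

```bash
python3 - <<'E'
from h import *
st()
c=calibration("wrist")
im=grab_frame("wrist");cv2.imwrite("pics/f_wrist.png",im)
crop(im,180,100,240,190,3.2,"pics/f2.png")
E
```

```text
t 5.00 pos [0.6377 0.0068 0.1067] x [-0.009 -0.002 -1.   ] y [ 0.97   0.244 -0.009] z [ 0.244 -0.97  -0.001] yaw_y 14.1 F [ 0.2 -1.2 14.4] w 0.35 q [-0.32  0.61  0.35  1.74 -0.26  0.85  0.4 ]
```

View pics/f2.png

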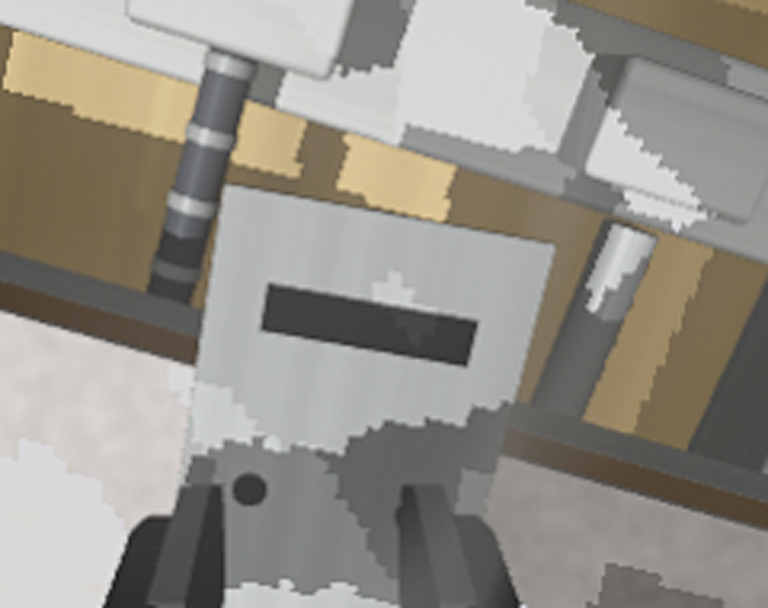

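```bash
python3 - <<'E'
from h import *
c=calibration("wrist")
P=[(225,183),(553,243),(197,362),(494,455)]
W=pix2w(c,[((x+.5)/3.2-.5+180,(y+.5)/3.2-.5+100) for x,y in P],[.107,.107,.105,.105]); print(np.round(W,4))
f=(W[0]+W[1])/2; d=(W[1]-W[0]); a=np.arctan2(d[1],d[0]); print(np.linalg.norm(d),np.degrees(a))
yd=np.array([-np.sin(a),np.cos(a),0]); print("ctr",f-0.05*yd, "grip20",f-0.02*yd,"grip18",f-.018*yd)
E
```

```text
[[0.6102 0.0615 0.107 ]
 [0.6614 0.0649 0.107 ]
 [0.6119 0.0315 0.105 ]
 [0.664  0.0276 0.105 ]]
0.051342290175395294 3.8186654759111636
ctr [0.63910969 0.01333072 0.107     ] grip20 [0.63711172 0.04326411 0.107     ] grip18 [0.63697853 0.04525967 0.107     ]
```

Emit:
{"api": "drive_tool", "payload": {
  "series": [0.65, 0, 0.1, -0.3, 0, 0, 0, 0.65, 0, 0.2, -0.7, 0, 0, 0, 0.65, 0, 0.2, -0.7, 0, 0, 0, 0.6, -1.0, 0.2, -0.7, 0, 0, 0, 0.18, -2.5, 0.2, -0.7, 0, 0, 0, 0.18, -2.5, 1.0, -4.4, 7, 0, 0.3, 0.18, -2.5, 1.0, -4.4, 10.3, 0, 0.5, 0.18, -2.5, 1.0, -4.4, 10.3, 0, 0.5, 0.18, -2.5, 1.0, -4.4, 10.3, 0, 0.5]
}}

```text
time: 5.95
eef_pos: [0.6338, 0.0511, 0.1283]
orientation: [0.481, 0.518, -0.485, 0.514]
contact_force: [0.4, -1.2, 0.1]
width: 0.819
```

```bash
python3 - <<'E'
from h import *
st()
c=calibration("wrist")
im=grab_frame("wrist");cv2.imwrite("pics/g_wrist.png",im)
E
```

```text
t 5.95 pos [0.6338 0.0511 0.1283] x [-0.009 -0.001 -1.   ] y [ 0.998  0.067 -0.009] z [ 0.067 -0.998  0.   ] yaw_y 3.8 F [ 0.4 -1.2  0.1] w 0.819 q [-0.43  0.58  0.4   1.73 -0.28  0.89  0.16]
```

View pics/g_wrist.png

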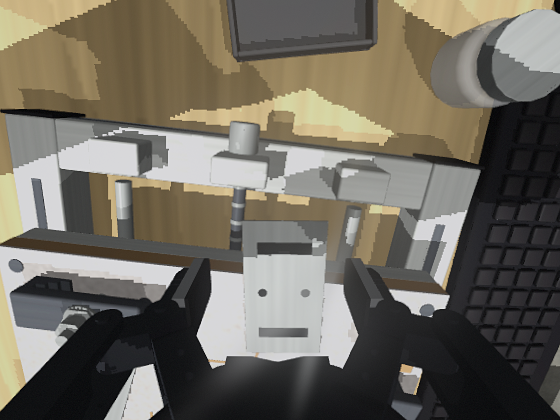

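```bash
python3 - <<'E'
from h import *
c=calibration("wrist"); s=state()
im=cv2.imread("pics/g_wrist.png")
crop(im,200,180,170,180,3.3,"pics/g2.png")
P=[(244,221),(327,221),(322,353),(243,353)]
W=pix2w(c,P,.107); print(np.round(W,4)); rect("s",c,P,.107)
print(w2pix(c,[s["eef_pos"]]), w2pix(c,[[0.6119,.0315,.105],[.664,.0276,.105]]))
E
```

```text
[[ 0.6124  0.0674  0.107 ]
 [ 0.662   0.0709  0.107 ]
 [ 0.6707 -0.0292  0.107 ]
 [ 0.6145 -0.0334  0.107 ]]
s ctr [0.6399 0.0189 0.107 ] sides [0.0498 0.1005 0.0563 0.1008] dirs [4.0, -85.1, -175.8, 91.2]
[[277.65170823 265.67572564]] [[241.99242484 271.72529758]
 [321.59726656 281.92524343]]
```

View pics/g2.png

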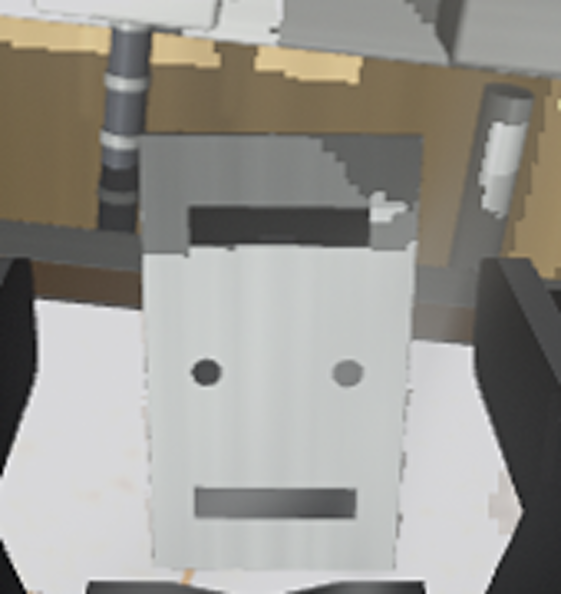

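Emit:
{"api": "drive_tool", "payload": {
  "series": [0.18, 1.0, 0.4, 0, 0, 0, 0.5, 0.18, 3.1, 0.4, 0, 0, 0, 0.5, 0.18, 3.1, 0.4, 0, 0, 0, 0.5, 0.18, 3.1, 0.4, 0, 0, 0, 0.5]
}}

```text
time: 6.4
eef_pos: [0.6373, 0.051, 0.0963]
orientation: [0.483, 0.516, -0.484, 0.516]
contact_force: [0.1, 0.0, 0.2]
width: 0.819
```

```bash
python3 - <<'E'
from h import *
st()
im=grab_frame("wrist");cv2.imwrite("pics/h_wrist.png",im)
crop(im,160,160,240,190,3.2,"pics/h2.png")
E
```

```text
t 6.40 pos [0.6373 0.051  0.0963] x [-0.001 -0.    -1.   ] y [ 0.998  0.065 -0.001] z [ 0.065 -0.998  0.   ] yaw_y 3.7 F [0.1 0.  0.2] w 0.819 q [-0.41  0.63  0.39  1.75 -0.3   0.83  0.18]
```

View pics/h2.png

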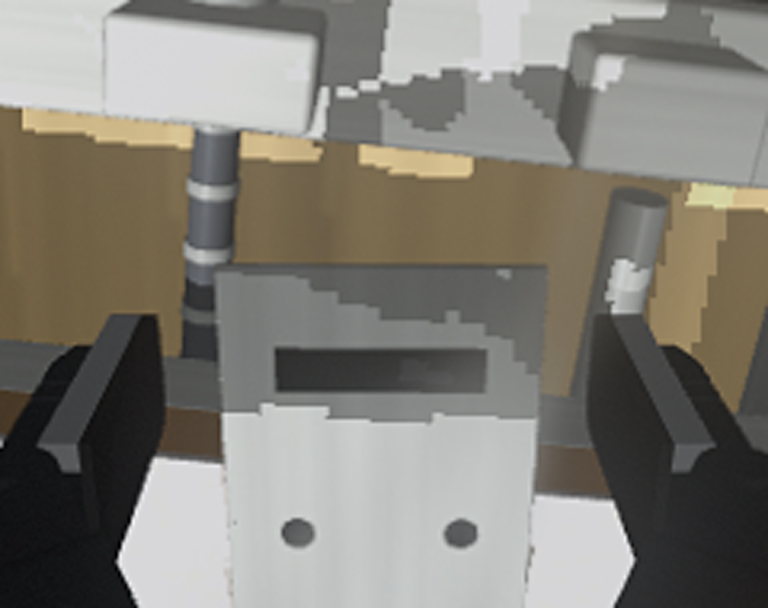

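Emit:
{"api": "drive_tool", "payload": {
  "series": [0.6, 0, 0, 0, 0, 0, 0, 0.6, 0, 0, 0, 0, 0, 0, 0.8, 0, 0, 0, 0, 0, 0, 0.8, 0, 0, 0, 0, 0, 0],
  "squeeze": 60
}}

```text
time: 6.85
eef_pos: [0.6383, 0.0516, 0.0978]
orientation: [0.484, 0.516, -0.483, 0.516]
contact_force: [-0.6, -1.0, 4.8]
width: 0.569
```

```bash
python3 - <<'E'
from h import *
st()
im=grab_frame("wrist");cv2.imwrite("pics/i_wrist.png",im)
crop(im,160,160,240,190,3.2,"pics/i2.png")
E
```

```text
t 6.85 pos [0.6383 0.0516 0.0978] x [ 0.002  0.    -1.   ] y [0.998 0.065 0.002] z [ 0.065 -0.998 -0.   ] yaw_y 3.8 F [-0.6 -1.   4.8] w 0.569 q [-0.41  0.62  0.39  1.74 -0.3   0.83  0.18]
```

View pics/i2.png

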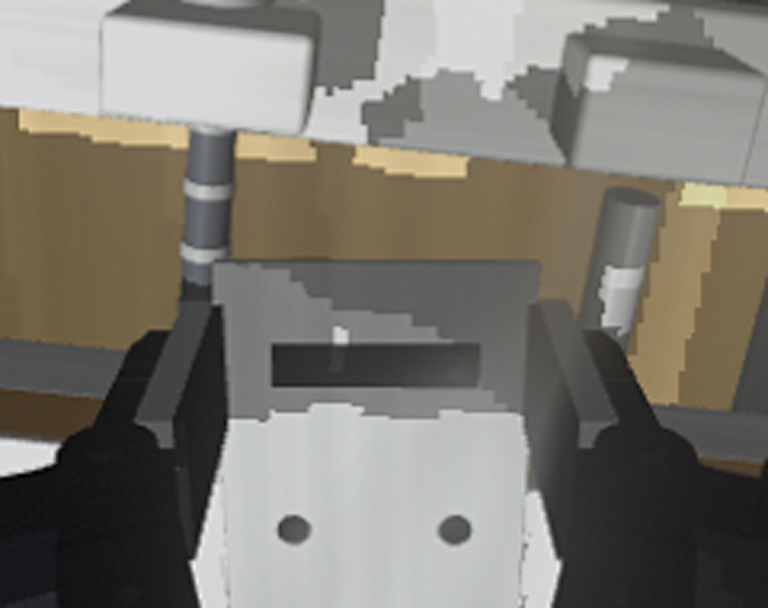

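Emit:
{"api": "drive_tool", "payload": {
  "series": [0.8, 0, 0, 0, 0, 0, 0, 0.8, -0.3, 0, 0, 0, 0, 0, 0.8, -1.0, 0, 0, 0, 0, 0, 0.8, -2.0, 0, 0, 0, 0, 0],
  "squeeze": 80
}}

```text
time: 7.3
eef_pos: [0.6369, 0.0519, 0.1166]
orientation: [0.483, 0.517, -0.484, 0.516]
contact_force: [-0.8, 0.4, -1.1]
width: 0.558
```

```bash
python3 - <<'E'
from h import *
st()
im=grab_frame("wrist");cv2.imwrite("pics/j_wrist.png",im)
im=grab_frame("scene");crop(im,100,140,200,150,4,"pics/j_scene.png")
E
```

```text
t 7.30 pos [0.6369 0.0519 0.1166] x [-0.002 -0.    -1.   ] y [ 0.998  0.066 -0.002] z [ 0.066 -0.998 -0.   ] yaw_y 3.8 F [-0.8  0.4 -1.1] w 0.558 q [-0.42  0.6   0.4   1.74 -0.29  0.87  0.17]
```

View pics/j_wrist.png

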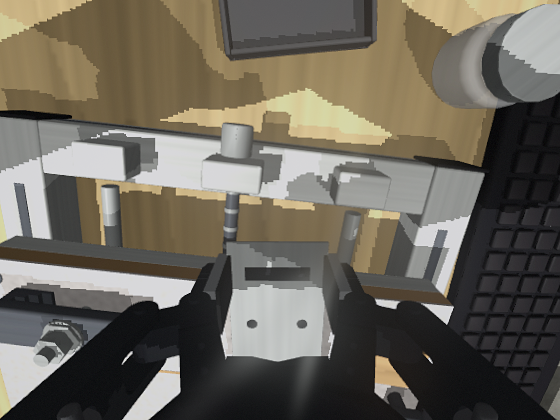

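View pics/j_scene.png

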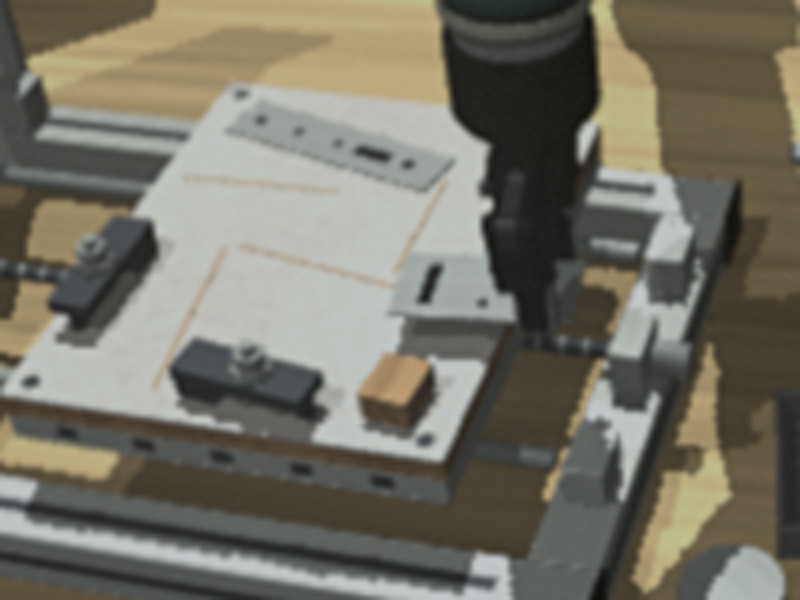

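```bash
python3 - <<'E'
from h import *
im=cv2.imread("pics/c_top.png")
crop(im,180,155,95,130,4.6,"pics/k.png")
rel([0.462,0.327,0.12],yawR(1.5))
E
```

```text
shift cm [ -0.18 -15.82 -28.61] rot deg [ 2.26 -0.02 -0.15] | dist rows 6.5 rot rows 0.3
```

View pics/k.png

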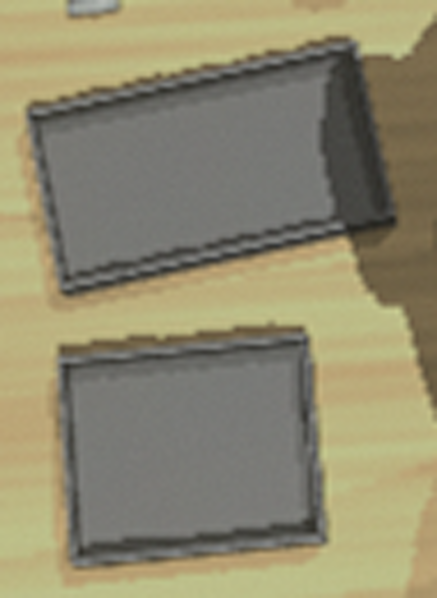

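```bash
python3 - <<'E'
from h import *
c=calibration("top"); g=lambda P:[((x+.5)/4.6-.5+180,(y+.5)/4.6-.5+155) for x,y in P]
rect("short",c,g([(60,358),(305,333),(325,541),(74,566)]),.025)
rect("long",c,g([(30,113),(352,42),(395,222),(65,293)]),.025)
E
```

```text
short ctr [0.4633 0.2946 0.025 ] sides [0.1414 0.1202 0.1423 0.1196] dirs [-88.1, -177.8, 91.7, 1.7]
long ctr [0.6281 0.2753 0.025 ] sides [0.1937 0.1122 0.1951 0.1104] dirs [-81.0, -170.6, 98.4, 8.7]
```

Emit:
{"api": "drive_tool", "payload": {
  "series": [0.8, -1, -0.9, -1.7, 0, 0, 0, 0.8, -1.5, -2.7, -4.9, 0, 0, 0, 0.8, -1.5, -4.7, -8.6, 0, 0, 0, 0.8, -1.5, -6.9, -12.6, 0.5, 0, 0, 0.8, -1, -9.2, -16.6, 1, 0, 0, 0.8, -0.5, -11.4, -20.6, 1.5, 0, 0, 0.8, 0, -13.3, -24.0, 2, 0, 0, 0.8, 0.5, -14.7, -26.6, 2, 0, 0, 0.8, 1.5, -15.7, -28.6, 2, 0, -0.1, 0.8, 2.5, -15.7, -28.6, 2, 0, -0.1, 0.8, 4.0, -15.7, -28.6, 2, 0, -0.1, 0.8, 5.0, -15.7, -28.6, 2, 0, -0.1]
}}

```text
time: 8.6
eef_pos: [0.4626, 0.3252, 0.0656]
orientation: [0.492, 0.507, -0.494, 0.507]
contact_force: [-0.2, 0.3, -0.8]
width: 0.558
```

```bash
python3 - <<'E'
from h import *
st()
rel([0.462,0.327,0.03],yawR(1.8))
im=grab_frame("wrist");cv2.imwrite("pics/l_wrist.png",im)
im=grab_frame("scene");crop(im,250,140,200,150,4,"pics/l_scene.png")
E
```

```text
t 8.60 pos [0.4626 0.3252 0.0656] x [-0.002 -0.001 -1.   ] y [ 1.     0.029 -0.002] z [ 0.029 -1.     0.001] yaw_y 1.7 F [-0.2  0.3 -0.8] w 0.558 q [-0.94  0.57  0.35  1.94 -0.29  0.68 -0.39]
shift cm [ 3.56 -0.05 -0.18] rot deg [-0.15  0.08  0.12] | dist rows 0.7 rot rows 0.0
```

View pics/l_wrist.png

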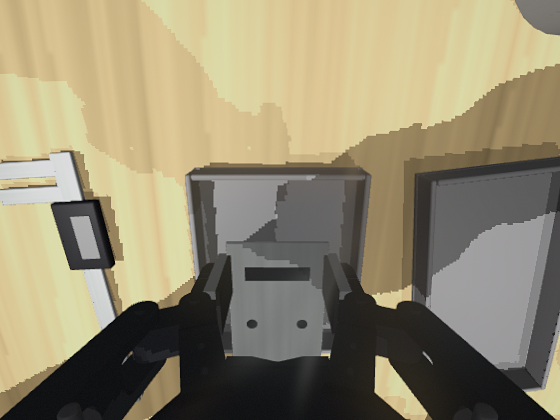

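View pics/l_scene.png

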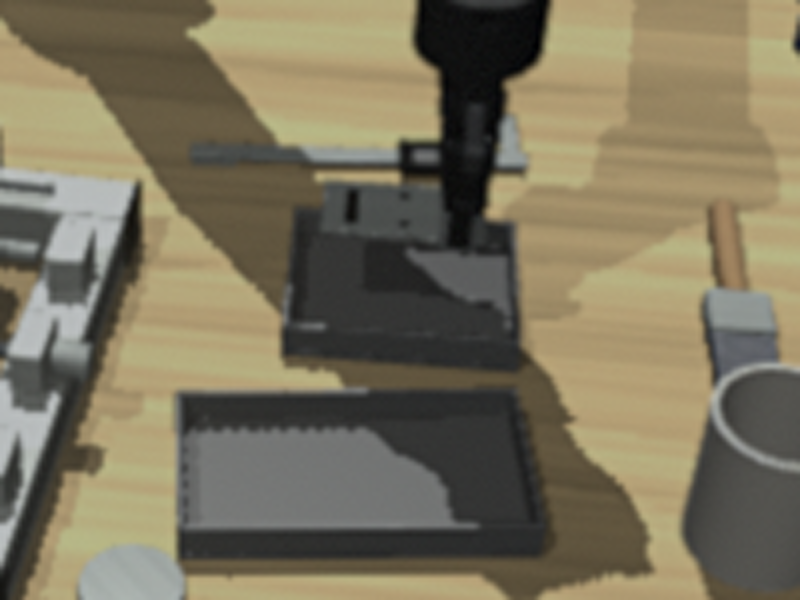

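Emit:
{"api": "drive_tool", "payload": {
  "series": [0.8, 1.5, 0, -0.1, 0, 0, 0.1, 0.8, 3.5, 0, -0.2, 0, 0, 0.1, 0.8, 5.0, 0, -0.2, 0, 0, 0.1, 0.8, 5.7, 0, -0.2, 0, 0, 0.1, 0.8, 6.0, 0, -0.2, 0, 0, 0.1, 0.8, 6.1, 0, -0.2, 0, 0, 0.1]
}}

```text
time: 9.3
eef_pos: [0.4623, 0.3287, 0.0058]
orientation: [0.492, 0.507, -0.492, 0.508]
contact_force: [0.8, -0.4, -1.7]
width: 0.557
```

Emit:
{"api": "drive_tool", "payload": {
  "series": [0.8, 0.2, 0, 0, 0, 0, 0, 0.8, 0.35, 0, 0, 0, 0, 0, 0.8, 0.5, 0, 0, 0, 0, 0, 0.8, 0.5, 0, 0, 0, 0, 0]
}}

```text
time: 9.7
eef_pos: [0.4624, 0.3291, 0.0017]
orientation: [0.493, 0.508, -0.492, 0.508]
contact_force: [-0.8, -1.5, 4.5]
width: 0.557
```

Emit:
{"api": "drive_tool", "payload": {
  "series": [0.42, 0, 0, 0, 0, 0, 0, 0.36, 0, 0, 0, 0, 0, 0, 0.32, 0, 0, 0, 0, 0, 0, 0.32, -0.3, 0, 0, 0, 0, 0],
  "squeeze": 40
}}

```text
time: 10.1
eef_pos: [0.4618, 0.3287, 0.0037]
orientation: [0.492, 0.508, -0.492, 0.508]
contact_force: [-0.2, 0.4, 0.0]
width: 0.678
```

```bash
python3 - <<'E'
from h import *
st()
im=grab_frame("wrist");cv2.imwrite("pics/m_wrist.png",im)
E
```

```text
t 10.10 pos [0.4618 0.3287 0.0037] x [-0.001 -0.    -1.   ] y [ 1.     0.031 -0.001] z [ 0.031 -1.     0.   ] yaw_y 1.8 F [-0.2  0.4  0. ] w 0.678 q [-0.91  0.67  0.3   1.95 -0.34  0.57 -0.35]
```

View pics/m_wrist.png

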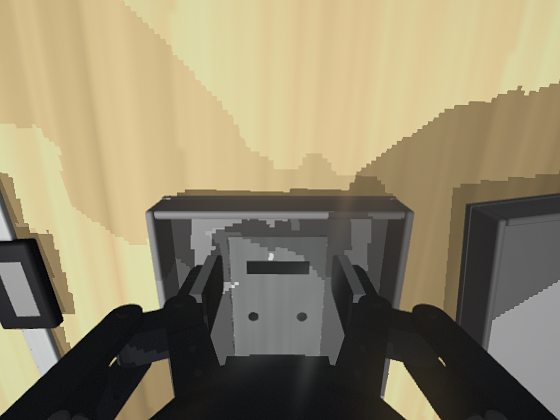

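Emit:
{"api": "drive_tool", "payload": {
  "series": [0.32, -3, 0, 0, 0, 0, 0, 0.32, -8, 0, 0, 0, 0, 0, 0.4, -13, 0, 2, 0, 0, 0, 0.4, -17.1, 0, 5, -8, 0, 0, 0.4, -17.1, 0.4, 10, -16, 0, 0, 0.4, -17.1, 0.6, 15, -24, 0, 0, 0.4, -17.1, 0.8, 20, -32, 0, 0, 0.4, -17.1, 1.0, 25, -40, 0, 0, 0.4, -17.1, 1.2, 30, -48, 0, 0, 0.4, -17.1, 1.4, 35, -56, 0, 0, 0.4, -17.1, 1.6, 40, -64, 0, 0, 0.4, -17.1, 1.8, 45, -71, 0, 0]
}}

```text
time: 11.35
eef_pos: [0.4918, -0.0879, 0.1753]
orientation: [0.115, 0.698, -0.114, 0.698]
contact_force: [1.2, -0.5, -0.0]
width: 0.601
```

```bash
python3 - <<'E'
from h import *
st()
rel([0.494,-0.129,0.115],yawR(73))
im=grab_frame("wrist");cv2.imwrite("pics/n_wrist.png",im)
im=grab_frame("scene");cv2.imwrite("pics/n_scene.png",im)
c=calibration("wrist");print(w2pix(c,[[.5026,-.0372,.107],[.5369,-.0484,.107],[.494,-.1905,.107],[.4585,-.18,.107]]))
E
```

```text
t 11.35 pos [ 0.4918 -0.0879  0.1753] x [ 0.001  0.    -1.   ] y [0.32  0.948 0.   ] z [ 0.948 -0.32   0.001] yaw_y 71.4 F [ 1.2 -0.5 -0. ] w 0.601 q [-0.19  0.29  0.35  2.04 -0.13  0.84  1.48]
shift cm [ 6.03 -3.83  1.52] rot deg [-1.64  0.04 -0.03] | dist rows 1.5 rot rows 0.2
[[351.01278686 211.1088259 ]
 [348.40884576 253.53553694]
 [165.34421531 260.67595328]
 [157.11370017 218.080967  ]]
```

View pics/n_wrist.png

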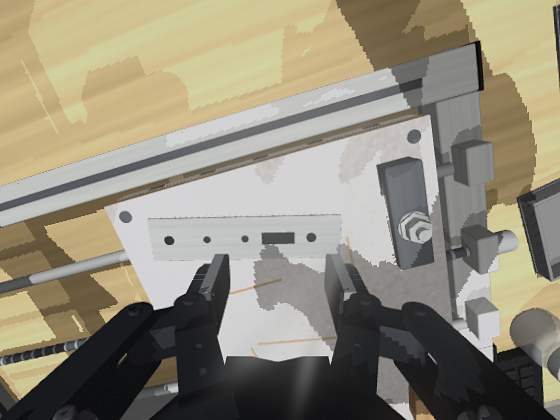

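View pics/n_scene.png

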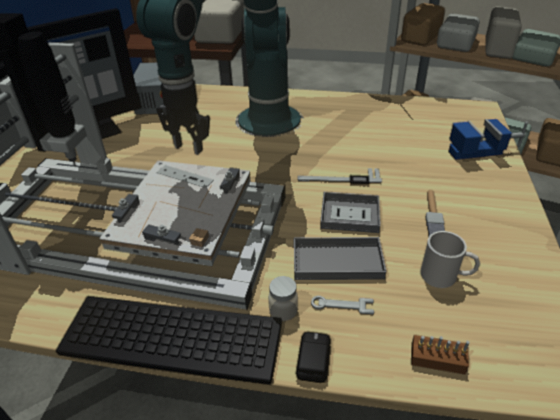

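Emit:
{"api": "drive_tool", "payload": {
  "series": [0.4, 4, -3.8, 1.5, -1.6, 0, 0, 0.4, 5, -3.8, 1.5, -1.6, 0, 0, 0.4, 5, -3.8, 1.5, -1.6, 0, 0]
}}

```text
time: 11.75
eef_pos: [0.492, -0.1275, 0.1231]
orientation: [0.108, 0.7, -0.108, 0.697]
contact_force: [-0.3, 0.2, -0.1]
width: 0.601
```

```bash
python3 - <<'E'
from h import *
st()
c=calibration("wrist")
im=grab_frame("wrist");
P=w2pix(c,[[.5026,-.0372,.107],[.5369,-.0484,.107],[.494,-.1905,.107],[.4585,-.18,.107]]);print(P)
for p in P: cv2.circle(im,tuple(int(round(v)) for v in p),2,(0,0,255),-1)
cv2.imwrite("pics/o_wrist.png",im)
E
```

```text
t 11.75 pos [ 0.492  -0.1275  0.1231] x [-0.004  0.    -1.   ] y [ 0.301  0.954 -0.001] z [ 0.954 -0.301 -0.004] yaw_y 72.5 F [-0.3  0.2 -0.1] w 0.601 q [-0.09  0.39  0.34  2.05 -0.19  0.74  1.63]
[[428.55524985 226.16000765]
 [418.63515914 279.69115417]
 [182.16982547 282.52471064]
 [174.55588361 227.71359067]]
```

View pics/o_wrist.png

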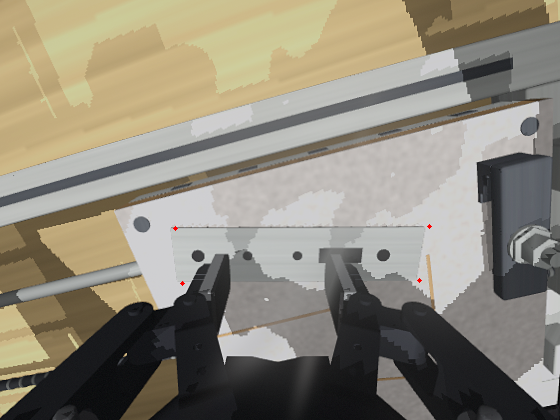

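Emit:
{"api": "drive_tool", "payload": {
  "series": [0.4, 1.6, 0, 0.1, 0, 0, 0.2, 0.4, 1.9, 0, 0.1, 0, 0, 0.2, 0.4, 2.1, 0, 0.1, 0, 0, 0.2, 0.4, 2.2, 0, 0.1, 0, 0, 0.2]
}}

```text
time: 12.2
eef_pos: [0.4953, -0.1265, 0.1038]
orientation: [0.108, 0.699, -0.105, 0.7]
contact_force: [-3.5, 1.8, 11.6]
width: 0.604
```

Emit:
{"api": "drive_tool", "payload": {
  "series": [0.4, 0.1, 0.25, 0.4, -0.7, 0, 0, 0.4, 0.1, 0.75, 1.2, -2, 0, 0, 0.4, 0.1, 1.35, 2.2, -3.7, 0, 0, 0.4, 0.1, 2.0, 3.2, -5.5, 0, 0, 0.4, 0.1, 2.65, 4.35, -7.3, 0, 0, 0.4, 0.1, 3.0, 4.9, -8.2, 0, 0]
}}

```text
time: 12.8
eef_pos: [0.5523, -0.1131, 0.1039]
orientation: [0.057, 0.704, -0.055, 0.706]
contact_force: [-3.1, 0.0, 9.9]
width: 0.604
```

```bash
python3 - <<'E'
from h import *
st()
c=calibration("wrist")
im=grab_frame("wrist");
cv2.imwrite("pics/p_wrist.png",im)
E
```

```text
t 12.80 pos [ 0.5523 -0.1131  0.1039] x [ 0.004  0.003 -1.   ] y [0.157 0.988 0.003] z [ 0.988 -0.157  0.003] yaw_y 80.9 F [-3.1  0.   9.9] w 0.604 q [-0.08  0.49  0.28  1.93 -0.2   0.74  1.73]
```

View pics/p_wrist.png

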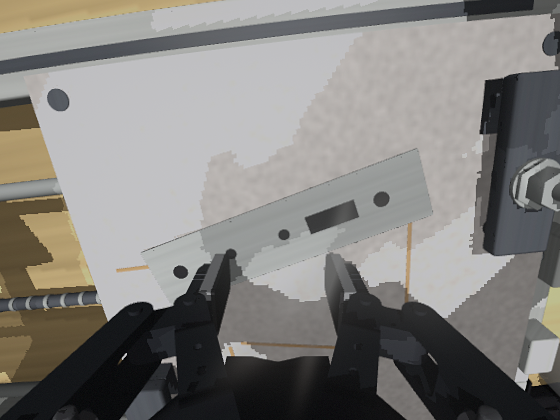

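```bash
python3 - <<'E'
from h import *
c=calibration("wrist")
P=[(142,251),(416,149),(434,214)]
W=pix2w(c,P,.107); print(np.round(W,4)); d=W[1]-W[0]; a=np.degrees(np.arctan2(d[1],d[0])); print(np.linalg.norm(d),a)
u=d/np.linalg.norm(d); v=np.array([u[1],-u[0],0]); ctr=(W[0]+W[1])/2+.018*v; print(ctr, state()["eef_pos"], w2pix(c,[state()["eef_pos"]*[1,1,0]+[0,0,.107]]))
E
```

```text
[[ 0.5313 -0.1819  0.107 ]
 [ 0.5001 -0.0375  0.107 ]
 [ 0.5348 -0.0285  0.107 ]]
0.14778126469183875 102.1988667921794
[ 0.53330709 -0.10589161  0.107     ] [ 0.55310183 -0.11285936  0.10390609] [[276.81904042 268.792689  ]]
```

Emit:
{"api": "drive_tool", "payload": {
  "series": [0.4, -0.8, 0, 0, 0, 0, 0, 0.4, -0.8, -0.4, -1.8, -8, 0, -0.4, 0.4, -0.8, -0.4, -1.8, -16, 0, -0.8, 0.4, -0.8, -0.4, -1.8, -21, 0, -0.8, 0.4, -0.3, -0.4, -1.8, -21, 0, -0.8, 0.4, 0, -0.4, -1.8, -21, 0, -0.8, 0.4, 0, -0.4, -1.8, -21, 0, -0.8]
}}

```text
time: 13.55
eef_pos: [0.5326, -0.1143, 0.104]
orientation: [-0.076, 0.703, 0.069, 0.704]
contact_force: [-4.3, 0.4, 17.8]
width: 0.602
```

```bash
python3 - <<'E'
from h import *
st()
c=calibration("wrist")
im=grab_frame("wrist");
cv2.imwrite("pics/q_wrist.png",im)
E
```

```text
t 13.55 pos [ 0.5326 -0.1143  0.104 ] x [ 0.002 -0.01  -1.   ] y [-0.203  0.979 -0.01 ] z [0.979 0.203 0.   ] yaw_y 101.7 F [-4.3  0.4 17.8] w 0.602 q [-0.02  0.46  0.2   1.97 -0.12  0.71  2.03]
```

View pics/q_wrist.png

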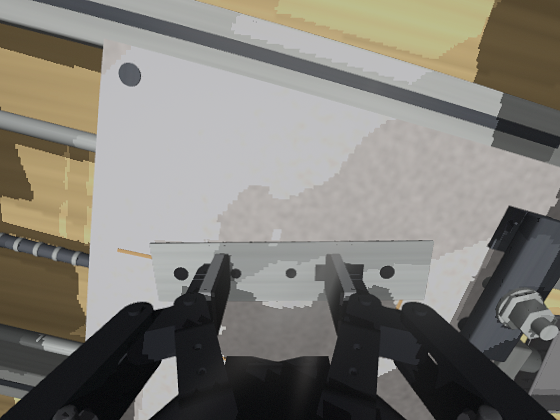

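Emit:
{"api": "drive_tool", "payload": {
  "series": [0.4, 0, 0, 0.4, 0.6, 0, 0, 0.4, 0, 0.1, 1.2, 1.8, 0, 0, 0.4, 0, 0.1, 2.2, 3.2, 0, 0, 0.4, 0, 0.2, 3.2, 4.8, 0, 0, 0.4, 0, 0.25, 4.0, 6, 0, 0, 0.4, 0, 0.25, 4.2, 6.2, 0, 0]
}}

```text
time: 14.2
eef_pos: [0.5742, -0.1036, 0.104]
orientation: [-0.038, 0.705, 0.03, 0.707]
contact_force: [-6.0, -0.8, 17.2]
width: 0.603
```

```bash
python3 - <<'E'
from h import *
st()
c=calibration("wrist")
im=grab_frame("wrist");
cv2.imwrite("pics/r_wrist.png",im)
E
```

```text
t 14.20 pos [ 0.5742 -0.1036  0.104 ] x [ 0.004 -0.011 -1.   ] y [-0.096  0.995 -0.011] z [0.995 0.096 0.003] yaw_y 95.5 F [-6.  -0.8 17.2] w 0.603 q [-0.06  0.52  0.23  1.88 -0.15  0.76  1.91]
```

View pics/r_wrist.png

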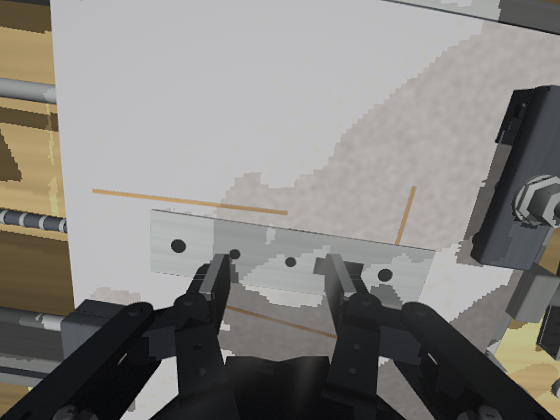

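```bash
cat >> h.py <<'E'
def edge(c,pr,pf,w=.018):
    W=pix2w(c,[pr,pf],.107); d=W[1]-W[0]; u=d/np.linalg.norm(d); v=np.array([u[1],-u[0],0])
    print("len",np.linalg.norm(d),"yaw",np.degrees(np.arctan2(u[1],u[0])),"ctr",(W.mean(0)+w*v).round(4),"front",(W[1]+w*v).round(4),"cornerL",W[1].round(4),"rear",(W[0]+w*v).round(4))
E
python3 - <<'E'
from h import *
c=calibration("wrist")
edge(c,(151,209),(434,250))
E
```

```text
len 0.14909305456496086 yaw 86.8390658853903 ctr [ 0.5688 -0.097   0.107 ] front [ 0.5729 -0.0225  0.107 ] cornerL [ 0.555  -0.0215  0.107 ] rear [ 0.5647 -0.1714  0.107 ]
```

Emit:
{"api": "drive_tool", "payload": {
  "series": [0.4, 0, 0, 0, 0, 0, 0.4, 0.4, 0, 0, 0.4, 0, 0, 0.4, 0.4, 0, 0.1, 1.2, 0, 0, 0.4, 0.4, 0, 0.3, 2.2, 0, 0, 0.4, 0.4, 0, 0.5, 3.2, 0, 0, 0.4, 0.4, 0, 0.6, 3.7, 0, 0, 0.4]
}}

```text
time: 14.85
eef_pos: [0.6103, -0.094, 0.1039]
orientation: [-0.036, 0.705, 0.033, 0.707]
contact_force: [-2.8, -1.0, 13.3]
width: 0.599
```

```bash
python3 - <<'E'
from h import *
st()
c=calibration("wrist")
im=grab_frame("wrist");
cv2.imwrite("pics/s_wrist.png",im)
E
```

```text
t 14.85 pos [ 0.6103 -0.094   0.1039] x [ 0.003 -0.004 -1.   ] y [-0.096  0.995 -0.004] z [0.995 0.096 0.002] yaw_y 95.5 F [-2.8 -1.  13.3] w 0.599 q [-0.07  0.57  0.22  1.79 -0.16  0.8   1.9 ]
```

View pics/s_wrist.png

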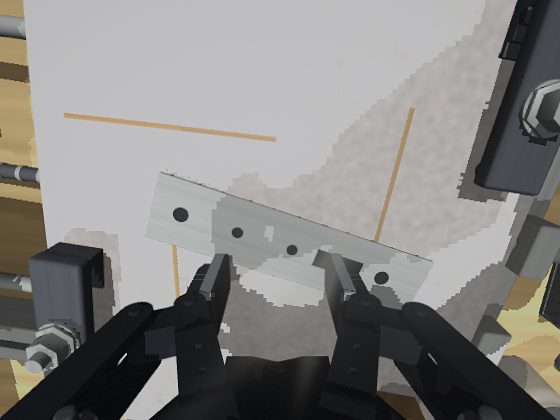

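```bash
python3 - <<'E'
from h import *
c=calibration("wrist")
edge(c,(162,172),(433,261))
E
```

```text
len 0.1481013158537647 yaw 76.45266087274194 ctr [ 0.5984 -0.0865  0.107 ] front [ 0.6158 -0.0145  0.107 ] cornerL [ 0.5983 -0.0103  0.107 ] rear [ 0.5811 -0.1585  0.107 ]
```

Emit:
{"api": "drive_tool", "payload": {
  "series": [0.4, -0.8, 0, 0, 0, 0, 0, 0.4, -0.8, -1.0, -1.8, 8, 0, 0.1, 0.4, -0.8, -1.0, -1.8, 16, 0, 0.1, 0.4, -0.8, -1.0, -1.8, 19, 0, 0.1, 0.4, -0.3, -1.0, -1.8, 19, 0, 0.1, 0.4, 0, -1.0, -1.8, 19, 0, 0.1, 0.4, 0, -1.0, -1.8, 19, 0, 0.1]
}}

```text
time: 15.6
eef_pos: [0.5927, -0.1053, 0.1038]
orientation: [0.081, 0.701, -0.082, 0.703]
contact_force: [-3.6, 0.7, 14.8]
width: 0.6
```

```bash
python3 - <<'E'
from h import *
st()
c=calibration("wrist")
im=grab_frame("wrist");
cv2.imwrite("pics/t_wrist.png",im)
E
```

```text
t 15.60 pos [ 0.5927 -0.1053  0.1038] x [ 0.002 -0.001 -1.   ] y [ 0.23   0.973 -0.001] z [ 0.973 -0.23   0.003] yaw_y 76.7 F [-3.6  0.7 14.8] w 0.6 q [-0.11  0.55  0.3   1.84 -0.22  0.78  1.65]
```

View pics/t_wrist.png

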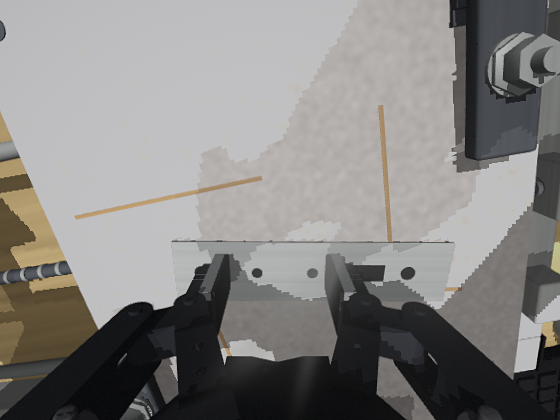

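Emit:
{"api": "drive_tool", "payload": {
  "series": [0.4, 0, 0.4, -0.1, 0, 0, 0, 0.4, 0, 1.2, -0.25, -1, 0, 0, 0.4, 0, 2.2, -0.45, -2, 0, 0, 0.4, 0, 3.2, -0.65, -3, 0, 0, 0.4, 0, 4.2, -0.85, -4, 0, 0, 0.4, 0, 5.0, -1.0, -5, 0, 0]
}}

```text
time: 16.25
eef_pos: [0.5958, -0.0552, 0.1038]
orientation: [0.05, 0.703, -0.052, 0.707]
contact_force: [0.0, -3.3, 11.1]
width: 0.601
```

```bash
python3 - <<'E'
from h import *
st()
c=calibration("wrist")
im=grab_frame("wrist");
cv2.imwrite("pics/u_wrist.png",im)
E
```

```text
t 16.25 pos [ 0.5958 -0.0552  0.1038] x [ 0.006 -0.003 -1.   ] y [ 0.145  0.989 -0.002] z [ 0.989 -0.145  0.006] yaw_y 81.7 F [ 0.  -3.3 11.1] w 0.601 q [-0.18  0.54  0.28  1.85 -0.2   0.77  1.63]
```

View pics/u_wrist.png

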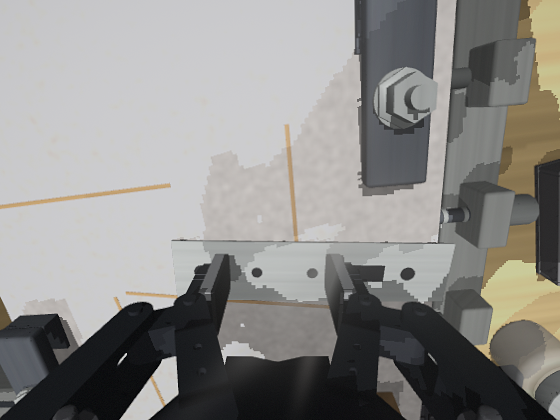

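Emit:
{"api": "drive_tool", "payload": {
  "series": [0.4, 0.05, 0.5, -0.1, -1, 0, 0, 0.4, 0.05, 1.4, -0.2, -2, 0, 0, 0.4, 0.05, 2.4, -0.35, -3, 0, 0, 0.4, 0.05, 3.4, -0.5, -4, 0, 0, 0.4, 0.05, 4.2, -0.6, -4, 0, 0, 0.4, 0.05, 4.6, -0.7, -4, 0, 0, 0.4, 0.05, 4.6, -0.7, -4, 0, 0]
}}

```text
time: 17.0
eef_pos: [0.5962, -0.008, 0.1038]
orientation: [0.026, 0.704, -0.027, 0.709]
contact_force: [-0.5, -1.5, 12.9]
width: 0.603
```

```bash
python3 - <<'E'
from h import *
st()
c=calibration("wrist")
im=grab_frame("wrist");
cv2.imwrite("pics/v_wrist.png",im)
E
```

```text
t 17.00 pos [ 0.5962 -0.008   0.1038] x [ 0.007 -0.002 -1.   ] y [ 0.075  0.997 -0.001] z [ 0.997 -0.075  0.007] yaw_y 85.7 F [-0.5 -1.5 12.9] w 0.603 q [-0.24  0.54  0.25  1.85 -0.18  0.77  1.61]
```

View pics/v_wrist.png

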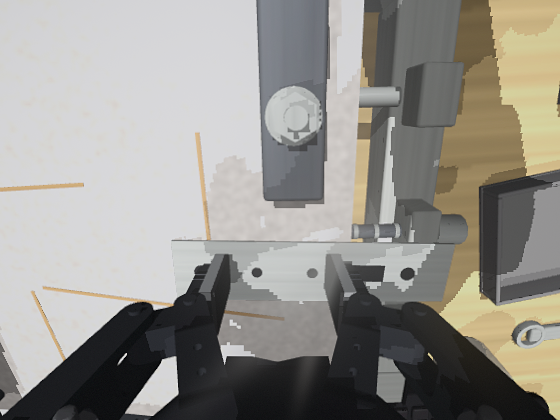

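```bash
python3 - <<'E'
from h import *
c=calibration("wrist")
edge(c,(172,240),(454,243))
print(pix2w(c,[(352,235),(351,310)],.105).round(4))
a=np.radians(85.7);ctr=state()["eef_pos"]+.02*np.array([np.cos(a),np.sin(a),0]);print(ctr, ctr+.045*np.array([np.cos(a),np.sin(a),0]))
rel([0.6005,0.0565,0.14],yawR(-4.3))
E
```

```text
len 0.1485810405684812 yaw 84.96847796595158 ctr [0.5996 0.011  0.107 ] front [0.6061 0.085  0.107 ] cornerL [0.5881 0.0866 0.107 ] rear [ 0.593 -0.063  0.107]
[[0.5802 0.0329 0.105 ]
 [0.6278 0.0328 0.105 ]]
[0.59775587 0.01196125 0.10380087] [0.60112991 0.05683458 0.10380087]
shift cm [-3.63  6.46 -0.04] rot deg [89.99  0.37 -0.26] | dist rows 1.5 rot rows 10.5
```

Emit:
{"api": "drive_tool", "payload": {
  "series": [0.4, -2.0, 0, 0, 0, 0, 0, 0.25, -3.6, 1, 0, 8, 0, 0, 0.25, -3.6, 3, 0, 16, 0, 0, 0.25, -3.6, 5, 0.1, 24, 0, 0, 0.25, -3.6, 6.4, 0.15, 32, 0, 0, 0.25, -3.6, 6.4, 0.15, 40, 0, 0, 0.25, -3.6, 6.4, 0.15, 48, 0, 0, 0.25, -3.6, 6.4, 0.15, 56, 0, 0, 0.25, -3.6, 6.4, 0.15, 64, 0, 0, 0.25, -3.6, 6.4, 0.15, 72, 0, 0, 0.25, -3.6, 6.4, 0.15, 80, 0.2, -0.2, 0.25, -3.6, 6.4, 0.15, 88, 0.3, -0.3]
}}

```text
time: 18.25
eef_pos: [0.5995, 0.0561, 0.1366]
orientation: [-0.509, -0.49, 0.513, -0.487]
contact_force: [-0.3, 2.1, -0.2]
width: 0.751
```

Emit:
{"api": "drive_tool", "payload": {
  "series": [0.25, 0, 0, 0, 2.5, 0, 0, 0.25, 0, 0, 0, 2.5, 0, 0]
}}

```text
time: 18.45
eef_pos: [0.5994, 0.0561, 0.1365]
orientation: [-0.518, -0.48, 0.523, -0.478]
contact_force: [-0.1, -0.7, -0.0]
width: 0.751
```

```bash
python3 - <<'E'
from h import *
st()
c=calibration("wrist")
im=grab_frame("wrist");
cv2.imwrite("pics/w_wrist.png",im)
crop(im,200,160,170,180,3.3,"pics/w2.png")
E
```

```text
t 18.45 pos [0.5994 0.0561 0.1365] x [-0.007 -0.002 -1.   ] y [ 0.996 -0.084 -0.007] z [-0.083 -0.997  0.003] yaw_y -4.8 F [-0.1 -0.7 -0. ] w 0.751 q [-0.63  0.57  0.65  1.83 -0.42  0.9   0.13]
```

View pics/w_wrist.png

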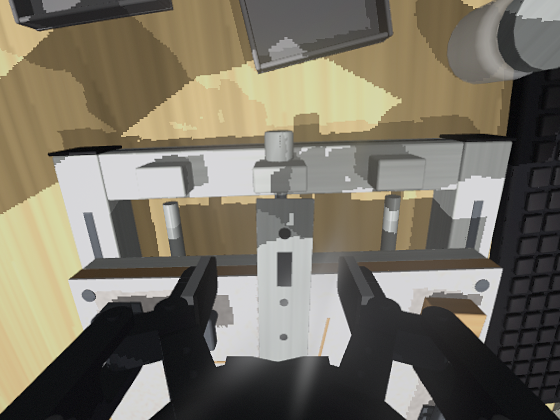

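View pics/w2.png

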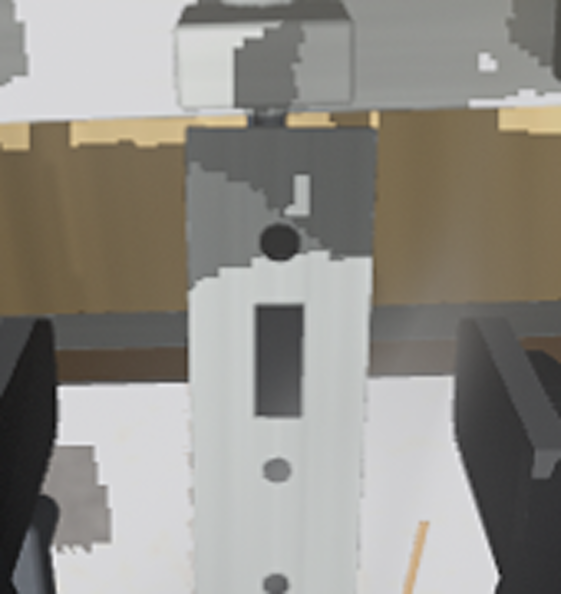

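```bash
python3 - <<'E'
from h import *
c=calibration("wrist")
P=[(187,127),(377,127),(190,382),(370,378)]
W=pix2w(c,[((x+.5)/3.3-.5+200,(y+.5)/3.3-.5+160) for x,y in P],[.107,.107,.106,.106]); print(np.round(W,4)); print((W[0]+W[1])/2,(W[2]+W[3])/2)
rel([0.6025,0.0556,0.101],yawR(-4.8))
E
```

```text
[[0.5887 0.087  0.107 ]
 [0.6239 0.0842 0.107 ]
 [0.5835 0.0324 0.106 ]
 [0.6203 0.0305 0.106 ]]
[0.60632076 0.08562056 0.107     ] [0.60190111 0.03145283 0.106     ]
shift cm [3.56 0.33 0.02] rot deg [0.07 0.14 0.38] | dist rows 0.7 rot rows 0.0
```

Emit:
{"api": "drive_tool", "payload": {
  "series": [0.25, 1.0, 0.4, 0, 0, 0.1, 0.4, 0.25, 2.6, 0.4, 0, 0, 0.1, 0.4, 0.25, 3.5, 0.4, 0, 0, 0.1, 0.4, 0.25, 3.5, 0.4, 0, 0, 0.1, 0.4]
}}

```text
time: 18.9
eef_pos: [0.602, 0.0553, 0.0998]
orientation: [-0.52, -0.479, 0.522, -0.478]
contact_force: [-0.5, -0.0, 0.6]
width: 0.752
```

```bash
python3 - <<'E'
from h import *
st()
im=grab_frame("wrist");crop(im,160,160,240,190,3.2,"pics/x2.png")
E
```

```text
t 18.90 pos [0.602  0.0553 0.0998] x [-0.003 -0.001 -1.   ] y [ 0.996 -0.084 -0.003] z [-0.084 -0.996  0.001] yaw_y -4.8 F [-0.5 -0.   0.6] w 0.752 q [-0.6   0.62  0.61  1.84 -0.47  0.83  0.16]
```

View pics/x2.png

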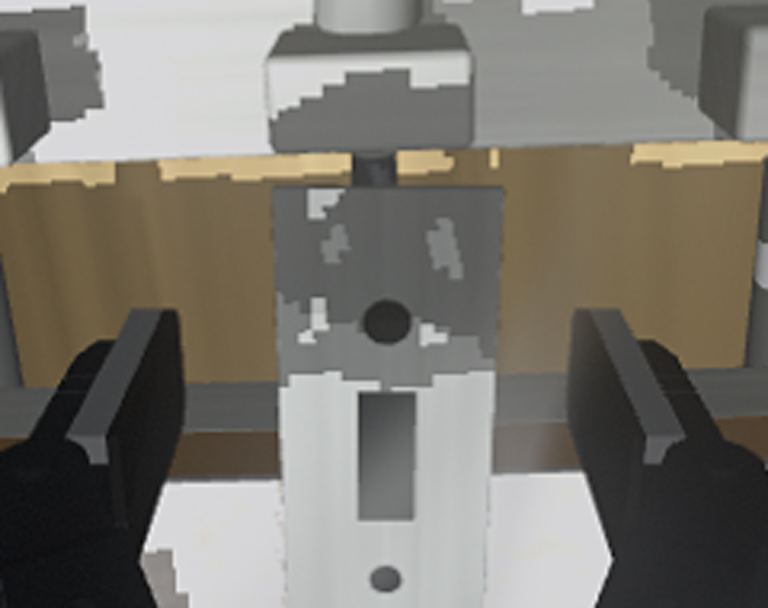

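Emit:
{"api": "drive_tool", "payload": {
  "series": [0.4, -0.1, 0.15, 0, 0, 0, 0, 0.5, -0.1, 0.15, 0, 0, 0, 0, 0.8, -0.1, 0.15, 0, 0, 0, 0, 0.8, -0.1, 0.15, 0, 0, 0, 0, 0.8, -0.1, 0.15, 0, 0, 0, 0],
  "squeeze": 60
}}

```text
time: 19.45
eef_pos: [0.6056, 0.0554, 0.1037]
orientation: [0.521, 0.478, -0.52, 0.479]
contact_force: [-0.1, 0.5, 3.3]
width: 0.378
```

```bash
python3 - <<'E'
from h import *
st()
im=grab_frame("wrist");crop(im,160,160,240,190,3.2,"pics/y2.png")
E
```

```text
t 19.45 pos [0.6056 0.0554 0.1037] x [ 0.003 -0.    -1.   ] y [ 0.996 -0.084  0.003] z [-0.084 -0.996 -0.   ] yaw_y -4.8 F [-0.1  0.5  3.3] w 0.378 q [-0.6   0.61  0.62  1.84 -0.46  0.84  0.16]
```

View pics/y2.png

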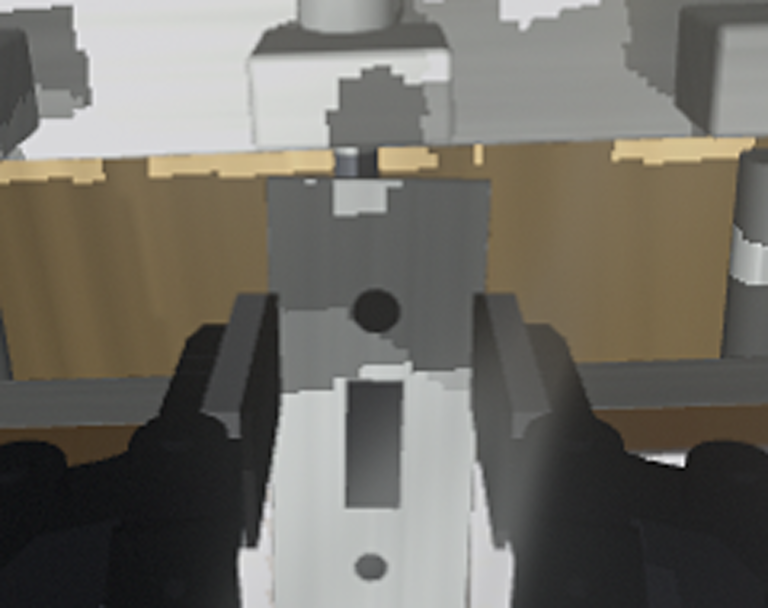

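Emit:
{"api": "drive_tool", "payload": {
  "series": [0.5, 0, 0, 0, 0, 0, 0, 0.5, 0.2, 0, 0, 0, 0, 0, 0.5, 0.2, 0, 0, 0, 0, 0, 0.5, 0.2, 0, 0, 0, 0, 0]
}}

```text
time: 19.9
eef_pos: [0.6048, 0.0554, 0.1008]
orientation: [0.521, 0.478, -0.521, 0.479]
contact_force: [-0.5, 0.3, 0.1]
width: 0.496
```

```bash
python3 - <<'E'
from h import *
st()
im=grab_frame("wrist");crop(im,160,160,240,190,3.2,"pics/z2.png")
E
```

```text
t 19.90 pos [0.6048 0.0554 0.1008] x [ 0.001 -0.    -1.   ] y [ 0.996 -0.084  0.001] z [-0.084 -0.996  0.   ] yaw_y -4.8 F [-0.5  0.3  0.1] w 0.496 q [-0.6   0.62  0.61  1.84 -0.47  0.83  0.16]
```

View pics/z2.png

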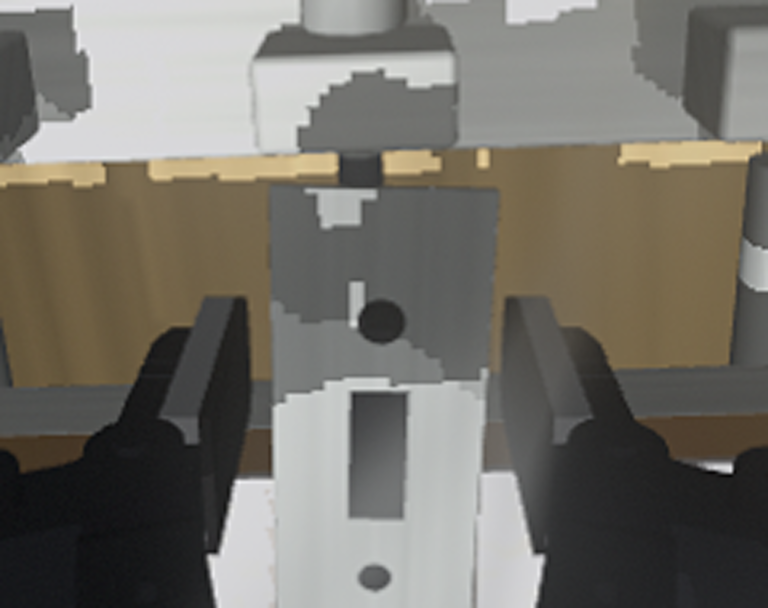

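Emit:
{"api": "drive_tool", "payload": {
  "series": [0.5, 0.2, 0.1, 0, 0, 0, 0, 0.5, 0.2, 0.1, 0, 0, 0, 0, 0.8, 0.2, 0.1, 0, 0, 0, 0, 0.8, 0.2, 0.1, 0, 0, 0, 0, 0.8, 0.2, 0.1, 0, 0, 0, 0, 0.8, 0.2, 0.1, 0, 0, 0, 0],
  "squeeze": 60
}}

```text
time: 20.55
eef_pos: [0.6062, 0.0553, 0.0993]
orientation: [0.521, 0.478, -0.52, 0.479]
contact_force: [-0.1, -1.0, 1.4]
width: 0.385
```

Emit:
{"api": "drive_tool", "payload": {
  "series": [0.8, 0, 0, 0, 0, 0, 0, 0.8, -0.3, 0, 0, 0, 0, 0, 0.8, -1.0, 0, 0, 0, 0, 0, 0.8, -2.0, 0, 0, 0, 0, 0, 0.8, -3.0, 0, 0, 0, 0, 0],
  "squeeze": 80
}}

```text
time: 21.05
eef_pos: [0.6062, 0.0553, 0.13]
orientation: [0.521, 0.478, -0.52, 0.479]
contact_force: [0.4, 0.5, -1.2]
width: 0.372
```

```bash
python3 - <<'E'
from h import *
st()
im=grab_frame("wrist");cv2.imwrite("pics/A_wrist.png",im)
im=grab_frame("scene");crop(im,100,120,200,150,4,"pics/A_scene.png")
E
```

```text
t 21.05 pos [0.6062 0.0553 0.13  ] x [ 0.001 -0.    -1.   ] y [ 0.996 -0.084  0.001] z [-0.085 -0.996  0.   ] yaw_y -4.8 F [ 0.4  0.5 -1.2] w 0.372 q [-0.62  0.58  0.64  1.82 -0.44  0.88  0.14]
```

View pics/A_wrist.png

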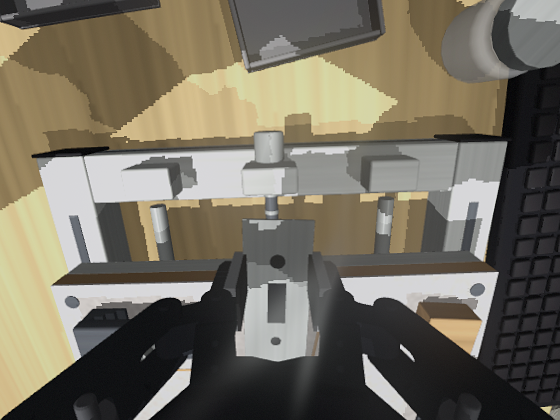

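View pics/A_scene.png

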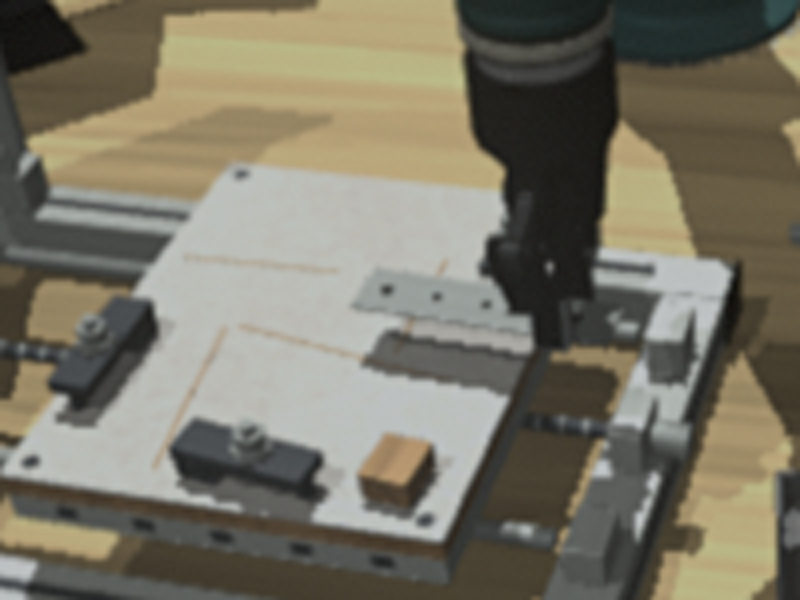

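Emit:
{"api": "drive_tool", "payload": {
  "series": [0.8, -0.5, 0, -1.5, 0, 0, 0, 0.8, -0.5, -0.1, -4.5, -1, 0, 0, 0.8, -0.5, -0.2, -8.0, -3, 0, 0, 0.8, 0, -0.3, -12, -5, 0, 0, 0.8, 0, -0.4, -16, -7.5, 0, 0, 0.8, 0.5, -0.5, -20, -10, 0, 0, 0.8, 1, -0.6, -23.5, -12, 0, 0, 0.8, 2, -0.6, -25.5, -13.4, 0, 0, 0.8, 3, -0.6, -26.4, -13.4, 0, 0, 0.8, 4.5, -0.6, -26.4, -13.4, 0, 0, 0.8, 6, -0.6, -26.4, -13.4, 0, 0, 0.8, 6, -0.6, -26.4, -13.4, 0, 0]
}}

```text
time: 22.35
eef_pos: [0.6211, 0.3154, 0.0658]
orientation: [0.46, 0.535, -0.464, 0.535]
contact_force: [-0.7, -0.1, -1.9]
width: 0.371
```

```bash
python3 - <<'E'
from h import *
st()
rel([0.622,0.3195,0.0055],yawR(8.6))
im=grab_frame("wrist");cv2.imwrite("pics/B_wrist.png",im)
im=grab_frame("scene");crop(im,250,140,200,150,4,"pics/B_scene.png")
E
```

```text
t 22.35 pos [0.6211 0.3154 0.0658] x [-0.003 -0.004 -1.   ] y [ 0.989  0.145 -0.004] z [ 0.145 -0.989  0.004] yaw_y 8.4 F [-0.7 -0.1 -1.9] w 0.371 q [-0.86  0.78  0.52  1.6  -0.46  0.89 -0.03]
shift cm [ 6.03  0.18 -0.42] rot deg [-0.24  0.21  0.22] | dist rows 1.2 rot rows 0.0
```

Emit:
{"api": "drive_tool", "payload": {
  "series": [0.8, 1.5, 0.1, -0.2, 0, 0.2, 0.2, 0.8, 3.5, 0.1, -0.3, 0, 0.2, 0.2, 0.8, 5.0, 0.1, -0.3, 0, 0.2, 0.2, 0.8, 5.7, 0.1, -0.3, 0, 0.2, 0.2, 0.8, 5.8, 0.1, -0.3, 0, 0.2, 0.2]
}}

```text
time: 22.95
eef_pos: [0.6221, 0.3214, 0.009]
orientation: [0.462, 0.536, -0.46, 0.536]
contact_force: [0.1, -0.3, -0.6]
width: 0.37
```

Emit:
{"api": "drive_tool", "payload": {
  "series": [0.8, 0.2, 0, 0, 0, 0, 0, 0.8, 0.4, 0, 0, 0, 0, 0, 0.8, 0.5, 0, 0, 0, 0, 0, 0.8, 0.6, 0, 0, 0, 0, 0, 0.8, 0.6, 0, 0, 0, 0, 0]
}}

```text
time: 23.45
eef_pos: [0.6231, 0.3221, 0.0053]
orientation: [0.463, 0.536, -0.459, 0.536]
contact_force: [-0.5, -0.1, -1.5]
width: 0.377
```

Emit:
{"api": "drive_tool", "payload": {
  "series": [0.8, 0.15, 0, 0, 0, 0, 0, 0.8, 0.25, 0, 0, 0, 0, 0, 0.8, 0.25, 0, 0, 0, 0, 0]
}}

```text
time: 23.75
eef_pos: [0.6234, 0.3222, 0.0038]
orientation: [0.463, 0.536, -0.459, 0.536]
contact_force: [-1.7, -0.2, 6.1]
width: 0.371
```

```bash
python3 - <<'E'
from h import *
st()
E
```

```text
t 23.75 pos [0.6234 0.3222 0.0038] x [ 0.004  0.004 -1.   ] y [0.989 0.149 0.005] z [ 0.149 -0.989 -0.004] yaw_y 8.6 F [-1.7 -0.2  6.1] w 0.371 q [-0.84  0.86  0.47  1.61 -0.51  0.79  0.  ]
```

Emit:
{"api": "drive_tool", "payload": {
  "series": [0.6, 0, 0, 0, 0, 0, 0, 0.55, 0, 0, 0, 0, 0, 0, 0.48, 0, 0, 0, 0, 0, 0, 0.44, 0, 0, 0, 0, 0, 0, 0.44, -0.3, 0, 0, 0, 0, 0],
  "squeeze": 40
}}

```text
time: 24.25
eef_pos: [0.6225, 0.3218, 0.0049]
orientation: [0.463, 0.536, -0.46, 0.536]
contact_force: [0.3, 0.4, 0.2]
width: 0.563
```

```bash
python3 - <<'E'
from h import *
st()
im=grab_frame("wrist"); c=calibration("wrist")
for q in ("liner","long_tray","beltplate","short_tray"):
    for d in search_frame("wrist",q)[:2]: print(q,round(d["p"],2),np.round(d["extent"]))
s=state()["eef_pos"]
# predicted plate corners if lying in tray under grip: 
a=np.radians(98.6);u=np.array([np.cos(a),np.sin(a),0]);v=np.array([u[1],-u[0],0])
f=np.array([s[0],s[1],.006])+.03*u
print(w2pix(c,[f-.018*v,f+.018*v,f-.06*u-.018*v,f-.06*u+.018*v]).round(0))
g=cv2.cvtColor(im,cv2.COLOR_BGR2GRAY)
for r in range(200,300,10): print(r,g[r,200:360:6])
E
```

```text
t 24.25 pos [0.6225 0.3218 0.0049] x [ 0.003  0.003 -1.   ] y [0.989 0.149 0.003] z [ 0.149 -0.989 -0.002] yaw_y 8.6 F [0.3 0.4 0.2] w 0.563 q [-0.84  0.86  0.47  1.61 -0.51  0.8   0.  ]
liner 0.7 [246. 212.  70. 148.]
long_tray 0.95 [154. 170. 248. 206.]
beltplate 0.93 [  0. 183.  49. 158.]
short_tray 0.61 [  0. 138. 104. 257.]
[[243. 214.]
 [312. 214.]
 [247. 312.]
 [308. 311.]]
200 [ 71  70  71  71  72  72  72  72  72  71  72  73  74  73  72  73  73  73
  73  73  72  73  73  74  74 103 103]
210 [ 72  72  71  72  71  72  71  73  72  72  72  73  72  73  73  73  72  72
  73  72  72  73  73  73  74 103 103]
220 [ 70  70  72  71  93  70  72  72 100  98  98  97  97  97  97  94 120  97
  96  93  73  72  74  75  74 102 103]
230 [ 70  72  71  87  96  97  97  99 127  98  98  98  98  98  98  95  97  97
  97  87  73  74  76  78  74 103 103]
240 [ 71  71  71  72  72  97  98  99 134 131 131 126  98  98  98  96  97  98
  99  74  75  75  79  80  94 103 103]
250 [ 71  71  72  72  73  99  98  99 134 132 130 132 136  45  91 132  98  98
  99  77  78  81  83 103 103 104 105]
260 [ 71  72  71  70  74  32  99 100 134 131 130 132 134  48 110 133 136 101
 102  83  87  72  86  83 105 105 108]
270 [ 75  27  72  71  31  33  98 100 135 132 130 133 134 136 136 133 136 137
 104  92  95  77  77  84  52  43  83]
280 [ 25  26  70  66  31  35  98 100 134 210 129 131  66  61  68 136 138 138
 141 117 146  83  79  81  75  39  35]
290 [ 25  70  70  29  34  36 164 164 210 207 205 206  72  82  89 199 198 195
 201 160 162  88  73  50  74  76  36]
```

Emit:
{"api": "drive_tool", "payload": {
  "series": [0.44, -1, 0, 0, 0, 0, 0, 0.44, -3, 0, 0, 0, 0, 0, 0.44, -7, 0, 0, 0, 0, 0, 0.44, -12, 0, 0, 0, 0, 0, 0.44, -17, 0, 0, 0, 0, 0, 0.3, -20, -4, -2, 0, 0, 0, 0.2, -21, -8, -6, 0, 0, 0, 0, -21, -12, -10, 0, 0, 0, 0, -21, -16, -13, 0, 0, 0, 0, -21, -20, -16, 0, 0, 0, 0, -21, -24, -19, 0, 0, 0, 0, -21, -24, -22, 0, 0, 0]
}}

```text
time: 25.7
eef_pos: [0.3484, 0.5032, 0.2172]
orientation: [0.463, 0.537, -0.459, 0.535]
contact_force: [0.4, 0.2, 0.3]
width: 0.998
```

Emit:
{"api": "drive_tool", "payload": {
  "series": [0, 0, -4, -4, 0, 0, 0, 0, 0, -8, -6, 0, 0, 0, 0, 0, -8, -6, 0, 0, 0, 0, 0, -8, -6, 0, 0, 0]
}}

```text
time: 26.1
eef_pos: [0.2626, 0.5514, 0.2164]
orientation: [0.463, 0.537, -0.458, 0.537]
contact_force: [0.9, -0.5, -0.2]
width: 0.999
```

```bash
python3 - <<'E'
from h import *
st()
for cam in ("top","scene"):
    im=grab_frame(cam); c=calibration(cam); cv2.imwrite(f"pics/F_{cam}.png",im)
    for q in ("liner","long_tray","beltplate","short_tray","offcut"):
        for d in search_frame(cam,q)[:2]:
            l,t,w,h=d["extent"]; print(cam,q,round(d["p"],2),np.round(d["extent"]),pix2w(c,[l+w/2,t+h/2],.02 if q!="offcut" else .114).round(3))
# threshold bright plate in top view within trays
a=cv2.imread("pics/a_top.png").astype(int); b=cv2.imread("pics/F_top.png").astype(int)
c=calibration("top")
for n,ctr,yaw,hx,hy in (("long",(.629,.275),8.6,.05,.095),("short",(.463,.294),1.8,.055,.067)):
    # rectify tray floor at 1mm/px
    A=np.radians(yaw); ex=np.array([np.cos(A),np.sin(A)]); ey=np.array([-ex[1],ex[0]])
    X,Y=np.meshgrid(np.arange(-hx,hx,.001),np.arange(-hy,hy,.001))
    W=np.c_[ctr[0]+X.ravel()*ex[0]+Y.ravel()*ey[0],ctr[1]+X.ravel()*ex[1]+Y.ravel()*ey[1],np.full(X.size,.006)]
    p=w2pix(c,W).astype(np.float32).reshape(X.shape+(2,))
    g=cv2.remap(cv2.imread("pics/F_top.png",0),p[...,0],p[...,1],cv2.INTER_LINEAR)
    th,m=cv2.threshold(g,0,255,cv2.THRESH_OTSU); 
    m=cv2.morphologyEx(m,cv2.MORPH_OPEN,np.ones((5,5))); k,lab,stt,cen=cv2.connectedComponentsWithStats(m)
    i=1+np.argmax(stt[1:,4]); pts=np.argwhere(lab==i)[:,::-1].astype(np.float32)
    print(n,"otsu",th,"rect mm (ctr,size,ang)",cv2.minAreaRect(pts),"img",g.shape)
    print(cv2.resize(g,(20,20),interpolation=cv2.INTER_AREA))
E
```

```text
t 26.10 pos [0.2626 0.5514 0.2164] x [ 0.004  0.005 -1.   ] y [0.988 0.152 0.005] z [ 0.152 -0.988 -0.005] yaw_y 8.8 F [ 0.9 -0.5 -0.2] w 0.999 q [-1.61  0.45  0.57  1.75 -0.28  1.01 -0.79]
top liner 0.73 [199. 186.  52.  16.] [[0.622 0.276 0.02 ]]
top long_tray 0.82 [186. 163.  79.  56.] [[0.629 0.276 0.02 ]]
top beltplate 0.56 [205. 243.  36.  23.] [[0.458 0.291 0.02 ]]
top short_tray 0.68 [191. 228.  57.  50.] [[0.464 0.299 0.02 ]]
scene liner 0.94 [306. 253.  63.  12.] [[0.643 0.278 0.02 ]]
scene long_tray 0.58 [291. 236.  98.  46.] [[0.642 0.282 0.02 ]]
scene beltplate 0.66 [330. 205.  41.  16.] [[0.478 0.297 0.02 ]]
scene beltplate 0.52 [311. 296.  63.  18.] [[0.769 0.296 0.02 ]]
scene short_tray 0.83 [321. 189.  60.  49.] [[0.48 0.3  0.02]]
scene short_tray 0.36 [267. 280.  31.  41.] [[0.775 0.175 0.02 ]]
scene offcut 0.67 [190. 227.  20.  20.] [[ 0.711 -0.007  0.114]]
scene offcut 0.34 [311. 296.  64.  17.] [[0.844 0.296 0.114]]
long otsu 112.0 rect mm (ctr,size,ang) ((51.29762268066406, 97.39338684082031), (151.2959747314453, 37.190818786621094), 88.72696685791016) img (190,
[... 2798 characters left out ...]
  99 100
   98  87]
 [ 54  56  56  56  54  79 131 143 141 142 140 140 138 140 130 100  99  99
   99  88]
 [ 53  56  56  56  56  61  92 134 140 142 139 139 138 140 135 102  99 100
   98  86]
 [ 54  56  56  56  56  64  74  86 116 115 116 122 119 132 133 103  99 100
   98  87]
 [ 54  56  56  56  55  67  73  43  41  52  49  47  48 110 130 102  98  99
   99  87]
 [ 53  56  55  55  55  63  76  73  76 120 132 133 134 138 129 100  98  99
   97  86]
 [ 53  56  56  56  56  60  74  77  75  99 136 134 132 132 128 101  99  99
   98  89]
 [ 55  56  56  56  56  56  58  60  60  59  96 100  97  97 102  99  99  98
   97  86]
 [ 54  56  56  55  55  56  56  56  56  56  88  99  99  99  98  99  99  99
   97  86]]
```

```bash
python3 - <<'E'
from station import *
print(finish_job()); print(state()["time"])
E
```

```text
the job is handed in; nothing more can be done
None
the job is handed in; nothing more can be done
```

Both plates are unloaded: the short plate lies in the short tray and the long plate in the long tray. I handed the job in at about 26.5 s of the 67 s allowed.

**How it went**
- I slid the short plate out over the front edge first, then the long plate round the front clamp. I pinched each by its side edges on the overhang and carried it to its tray.
- Each plate was let go with the fingertips resting on the tray floor, so it settled about 4–5 mm at release.
- The plates turned unintentionally while being dragged: the short one about 14° once, the long one up to about 29°. I corrected this by pressing harder, tilting the tool slightly or resetting the tips.
- The first pinch on the long plate sat too close to the fingertips. I reopened and gripped again about 4 mm lower before lifting.

**Last checks**
- **Trays:** in the rectified top picture the plates measure 151 × 37 mm and 102 × 55 mm. Each is within a few millimetres of its tray's centre, which fits them lying flat.
- **Offcut:** the scene camera puts it at (0.711, −0.007) m, as at the start. The network did not find it in the final top picture.
- **Detections:** the scene camera also gave some lower-value false reports, such as "beltplate" and "offcut" at the wrench and "short_tray" at the jar.
- **Arm:** it ended clear of everything with no contact force. The largest force I read was about 18 N, and forces were read only between moves.

**Not checked:** the 40-picture viewing limit ran out before the long plate was set down, so I judged its placing and the final state from numbers and detections only. I did not measure the other loose things at the end; the arm never worked close to them.

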